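# Clamp a batch of glued plaques in the hinged press

### The arm

A 6-joint arm with a two-finger parallel gripper is mounted at the origin on the work surface. World frame = base frame: x ahead of the robot, y to its left, z up, the work surface at z = 0. Lengths are in mm, angles in rad, forces in N, time in s.
With the tool pointing down it reaches from about 350 to 775 mm from the base axis. Payload 7.3 kg.
Tool frame: the origin (TCP) lies at the very end of the fingers, on their centre line; the grasp point (between the pads) lies 19 mm behind it; z points along the fingers, y is the line along which they close (so a half turn about z gives the same grasp; the last joint's range is limited). The gripper opens to 92 mm and grips with 3 to 60 N. Pads are 19 mm wide; open, the fingers measure 130 mm over their backs; the gripper's body (75 mm by 190 mm) begins 47 mm behind the grasp point.
Start: joints at [0.991, 0.342, 1.524, -0, 1.275, -0.146], TCP at [220.658, 476.398, 226.741] pointing down, gripper open.
Joint ranges: [-2.53, 2.53], [-0.77, 2.02], [0.04, 2.7], [-1, 4.14], [0.28, 2.66], [-3.11, 3.11]. Speed limits (rad/s): [2.57, 2.57, 3.14, 3.14, 3.14, 3.14].

### API

Orientations are given as [roll, pitch, yaw] about the fixed x, y, z axes, in that order (R = Rz(yaw) Ry(pitch) Rx(roll)).
In Python, from plant import bot gives the robot as it stands.
- The arm moves only by the tool send_rows, never from a script. Its argument "rows" is a list of rows, each an object of numbers: "x", "y", "z": the shift along the tool's x, y, z in units of 0.2 m (1.0 is 0.2 m); "ax", "ay", "az": the turn, a rotation vector about the tool's x, y, z in units of 60 degrees (1.0 is 60 degrees); "jaw": the opening, from -1 (shut) to 1 (fully open), so that 0 is half open. In form: [{"x": .., "y": .., "z": .., "ax": .., "ay": .., "az": .., "jaw": ..}, ...]. A call has exactly 10 rows; each row is the pose to reach, as a shift and turn from the pose commanded when the call began, along the tool's axes at that moment; what a row does not reach only later rows make up. A row lasts 1/8 s, in which the tool goes at most 62.5 mm and 10.7 degrees, less where a joint would pass 70% of its speed; a pose out of reach is approached as far as the arm can. A call with a number of a shift or a turn outside -1 to 1 is refused whole. A call with a gripper value outside its range is refused whole. The fingers move at their own pace and stop on an object; the grip force is fixed at half the most. Time passes only in rows, so rows that repeat a pose let the fingers close, or fill a call up. It gives the time, the measured TCP pose, the force, the opening and the grip force at its end, in the units of the state.
- bot.get_obs(): the state, without advancing time (a new reading comes with each control period).
- bot.capture(name): name is "scene" or "top" or "wrist"; returns (picture, depth): 420x560x3 uint8, red, green, blue; 420x560 float32, mm along the optical axis (not along the pixel's ray), 0 where there is no reading.
- bot.camera_model(name): a dict with "vertical_fov" (degrees; the focal length in pixels is half the picture's height over the tangent of half this angle, whatever the lens; pixels are square), "cx", "cy" (the principal point, pixels), "k1" (the pictures are not rectified: a ray, as slopes to the right and down, at radius r is drawn at 1 + k1 r^2 times it, then the intrinsics apply), "R" (3x3) and "t" (3): a world point X has camera coordinates R X + t; the wrist camera has in their place "T_tool_cam" (4x4, takes a point from camera to tool coordinates, whose origin is the TCP and whose axes are the flange's). Camera axes: x right, y down, z forward; pixel columns grow to the right and rows downward; lengths in mm; the calibration is good to about 2 mm. A picture is of the moment at which its call begins: read the wrist's pose just before it. camera_model takes no time and is no camera call.
- bot.close_job(): hands the job in; it is judged then, once.
The state is a dict: "time": time; "joint_positions": joint angles; "dq": joint speeds; "tau": joint torques, N m; "tool_pos": TCP position; "tcp_rot": TCP orientation; "contact_force": force on the tool from outside, world axes, zero at the start; "moment": the same for the moment, N m; "grip_width": finger opening in mm; "finger_force": force on a finger pad.
Only numpy, scipy, OpenCV 4.12 (cv2) and the standard library are available. Lean on these libraries where they do the work, as an engineer would, in place of code of your own. Each camera call takes 0.05 s, during which the arm holds its last target. There are 200 camera calls.

### The job

Press this batch of glued plaques: flip the clamp's cam lever open so that its strap draws back, lay every plaque on the table flat into a bay of the press of its own, and lower the lid gently until it is fully shut. With the lever still open, turn the adjusting nut clockwise until its yellow pointer stands at the red mark, then flip the lever fully closed so that the strap grips the lid's lip. Leave the other things on the table where they are.

Things in the scene. Friction and masses are not known exactly. Their poses are not given: they have to be found in the camera images.
- press: Gluing press, fixed to the table; its place and yaw vary. Plywood base board 395 x 185 x 18 mm, bed 195 x 157 mm with 2 x 2 bays, hinged lid, cam clamp. Origin on the table top under the middle of the bed; x runs from the clamp to the lid's hinge (about world +y), z up. Board spans x -265 to +130, y -92 to +92 mm. 'In P' below: mm in this frame.
- bay0 (a point): Where the centre of a plaque lies when it is flat in this bay, 9 mm above the bay's floor: at x -48, y -44, z 33 in P. A bay is 87 mm along the press's x and 57 mm along its y, rimmed by ribs only 4 mm high (tops at z 28); the rib between neighbours is 31 mm wide along y, 9 mm along x. Any plaque may go in any bay.
- bay1 (a point): Where the centre of a plaque lies when it is flat in this bay, 9 mm above the bay's floor: at x -48, y +44, z 33 in P. A bay is 87 mm along the press's x and 57 mm along its y, rimmed by ribs only 4 mm high (tops at z 28); the rib between neighbours is 31 mm wide along y, 9 mm along x. Any plaque may go in any bay.
- bay2 (a point): Where the centre of a plaque lies when it is flat in this bay, 9 mm above the bay's floor: at x +48, y -44, z 33 in P. A bay is 87 mm along the press's x and 57 mm along its y, rimmed by ribs only 4 mm high (tops at z 28); the rib between neighbours is 31 mm wide along y, 9 mm along x. Any plaque may go in any bay.
- bay3 (a point): Where the centre of a plaque lies when it is flat in this bay, 9 mm above the bay's floor: at x +48, y +44, z 33 in P. A bay is 87 mm along the press's x and 57 mm along its y, rimmed by ribs only 4 mm high (tops at z 28); the rib between neighbours is 31 mm wide along y, 9 mm along x. Any plaque may go in any bay.
- plaque0: Plaque, a loose plywood plate 80 x 50 x 18 mm (its x, y, z), about 60 g, purple face with a white rabbit inlay. Origin at the centre of the plate, 9 mm above its underside. It may be absent (None from the start). It starts flat on the table; in a bay its 80 mm side runs along the press's x, either way round; either face may be up.
- plaque1: Plaque, a loose plywood plate 80 x 50 x 18 mm (its x, y, z), about 60 g, pink face with a white rabbit inlay. Origin at the centre of the plate, 9 mm above its underside. It may be absent (None from the start). It starts flat on the table; in a bay its 80 mm side runs along the press's x, either way round; either face may be up.
- plaque2: Plaque, a loose plywood plate 80 x 50 x 18 mm (its x, y, z), about 60 g, yellow face with a white rabbit inlay. Origin at the centre of the plate, 9 mm above its underside. It may be absent (None from the start). It starts flat on the table; in a bay its 80 mm side runs along the press's x, either way round; either face may be up.
- plaque3: Plaque, a loose plywood plate 80 x 50 x 18 mm (its x, y, z), about 60 g, teal face with a white rabbit inlay. Origin at the centre of the plate, 9 mm above its underside. It may be absent (None from the start). It starts flat on the table; in a bay its 80 mm side runs along the press's x, either way round; either face may be up.
- lid_angle (a joint): Lid hinge, rad: 0 = fully shut, about 1.7 = standing open (270 mm high), limit 2.0. Stiff hinge (0.65 N m; lid 0.5 kg): it stays where it is left. Lid plate 195 x 165 mm; shut, its underside (z 43 in P) is 1 mm above the plaques and its top at z 57, so it shuts only if all plaques lie flat in the bays.
- lid_hinge (a point): Point on the lid's hinge axis, mid-width: x 110, y 0, z 50.5 in P. The axis runs along the press's y; opening lifts the clamp-side edge.
- lid_handle (a point): Middle of the lid's handle: a round rod, 14 mm diameter, parallel to the hinge, 96 mm free between its two end posts, 42 mm above the lid's outer (top) face. Lid shut: at (-196, 0, +48.5) mm from the hinge in the press's axes, i.e. x -86, z 99 in P. It can be pinched from above across the rod and turns in the grip as the lid swings.
- press_lid: The lid: pale wood plate with black rubber underside, origin on its hinge. From its front edge a steel lip, 50 mm wide, 10 mm thick, sticks 15 mm out. Lid shut: the lip's top is at z 57, x -97 to -112 in P, where the strap's nose presses on it.
- clamp_strap: Blue strap, 126 x 34 x 14 mm, along the press's x at y 0. Origin at its underside, at x -150 in P with the lever closed; nose 50 mm from it towards the lid. It draws back from the lid 20 mm per rad of the lever, rising 2.4 mm per rad. Lever closed: the nose overhangs the lip's place by 13 mm and the lid cannot pass. Lever open: it is clear of the lid.
- clamp_lever (a joint): Cam lever, rad: 0 = closed (level, pointing away from the lid along the press's -x); grows as it swings up; limit 1.5 = nearly upright = open (over 1.2 counts as open). Stays where left (friction 0.22 N m). Pivot axis along the press's y, at x -205 (closed), z 65 in P; it moves back 20 mm and up 2.4 mm per rad with the strap.
- lever_ball (a point): Centre of the red ball, 28 mm diameter, at the lever's end, 105 mm from the pivot (closed: x -310, y 0, z 65 in P, over bare table beyond the board; open: top of the ball at 190 mm). It can be pinched from above across the press's y and turns in the grip as the lever swings.
- clamp_nut (a joint): Adjusting nut on the clamp's upright stud, rad; grows clockwise seen from above; limits 0 and 3.6, friction 0.08 N m. At 2.6 its yellow pointer stands at the red mark on the white collar beneath it. The nut, collar and strap sink 0.6 mm per rad.
- nut_grip (a point): Centre of the nut's grip on the stud's axis: x -150, y 0, z 106 in P. The grip is an upright black bar 48 mm long, 13 mm thick, 24 mm high (top 10 mm above this point), yellow pointer at one end. The pointer's angle in P, counter-clockwise from x, is 2.6 minus the joint value: at the red mark it points at the lid. White collar, 62 mm across, 19 mm below this point.
- glue_bottle: White glue bottle, 56 mm diameter, 150 mm tall; leave it. Origin at the middle of its underside.
- tape_roll: Roll of brown tape lying flat, 84 mm across, 24 mm high; leave it.
- toy_rabbit: Cream toy rabbit, 54 mm wide, about 105 mm tall; leave it.
- brayer: Rubber hand roller, about 190 mm long, lying on the table; leave it.
- glue_brush: Brush lying on the table; leave it.
- dowel_bundle: Flat wooden strip 150 x 30 x 16 mm; leave it.
Mind the look-alikes: they are no part of the job. What is shaped like the plaque0 but green is not meant.

How it is judged (in metres and radians):
On the way, in this order (a step that is already met when the one before it is completed fails the run):
1. the cam lever is flipped open (over 1.2 rad), with the lid still open and the nut not yet set (value of joint clamp_lever above 1.2 rad and value of joint lid_angle above 0.5 rad and value of joint clamp_nut below 2.2 rad), for 0.2 s.
2. all plaques lie in bays, the lid is shut and the nut's pointer is at the red mark (within 0.25 rad), in any order, with the lever still open (((distance between plaque0 and bay0 below 0.009 m and angle between the x axis of plaque0 and the x axis of press, either way round below 0.14 rad) or (distance between plaque0 and bay1 below 0.009 m and angle between the x axis of plaque0 and the x axis of press, either way round below 0.14 rad) or (distance between plaque0 and bay2 below 0.009 m and angle between the x axis of plaque0 and the x axis of press, either way round below 0.14 rad) or (distance between plaque0 and bay3 below 0.009 m and angle between the x axis of plaque0 and the x axis of press, either way round below 0.14 rad)) and ((distance between plaque1 and bay0 below 0.009 m and angle between the x axis of plaque1 and the x axis of press, either way round below 0.14 rad) or (distance between plaque1 and bay1 below 0.009 m and angle between the x axis of plaque1 and the x axis of press, either way round below 0.14 rad) or (distance between plaque1 and bay2 below 0.009 m and angle between the x axis of plaque1 and the x axis of press, either way round below 0.14 rad) or (distance between plaque1 and bay3 below 0.009 m and angle between the x axis of plaque1 and the x axis of press, either way round below 0.14 rad)) and ((distance between plaque2 and bay0 below 0.009 m and angle between the x axis of plaque2 and the x axis of press, either way round below 0.14 rad) or (distance between plaque2 and bay1 below 0.009 m and angle between the x axis of plaque2 and the x axis of press, either way round below 0.14 rad) or (distance between plaque2 and bay2 below 0.009 m and angle between the x axis of plaque2 and the x axis of press, either way round below 0.14 rad) or (distance between plaque2 and bay3 below 0.009 m and angle between the x axis of plaque2 and the x axis of press, either way round below 0.14 rad)) and ((distance between plaque3 and bay0 below 0.009 m and angle between the x axis of plaque3 and the x axis of press, either way round below 0.14 rad) or (distance between plaque3 and bay1 below 0.009 m and angle between the x axis of plaque3 and the x axis of press, either way round below 0.14 rad) or (distance between plaque3 and bay2 below 0.009 m and angle between the x axis of plaque3 and the x axis of press, either way round below 0.14 rad) or (distance between plaque3 and bay3 below 0.009 m and angle between the x axis of plaque3 and the x axis of press, either way round below 0.14 rad)) and angle between the z axis of each of plaque0, plaque1, plaque2, plaque3 and the z axis of press, either way round below 0.06 rad and value of joint lid_angle below 0.03 rad and value of joint clamp_nut between 2.35 and 2.85 rad and value of joint clamp_lever above 1.2 rad), for 0.2 s.
3. the lever is flipped closed and the strap bears on the lid's lip (value of joint clamp_lever below 0.08 rad and contact force between clamp_strap and press_lid above 5 N), for 0.2 s.
At the end, for the whole second after the job is handed in: every plaque flat and at rest in its own bay (within 9 mm, 0.14 rad; tilt under 0.06 rad), lid shut (under 0.03 rad), nut within 0.25 rad of the red mark (2.6), lever closed (under 0.08 rad), strap pressing on the lid's lip with over 5 N (all of step 3 and ((distance between plaque0 and bay0 below 0.009 m and angle between the x axis of plaque0 and the x axis of press, either way round below 0.14 rad) or (distance between plaque0 and bay1 below 0.009 m and angle between the x axis of plaque0 and the x axis of press, either way round below 0.14 rad) or (distance between plaque0 and bay2 below 0.009 m and angle between the x axis of plaque0 and the x axis of press, either way round below 0.14 rad) or (distance between plaque0 and bay3 below 0.009 m and angle between the x axis of plaque0 and the x axis of press, either way round below 0.14 rad)) and ((distance between plaque1 and bay0 below 0.009 m and angle between the x axis of plaque1 and the x axis of press, either way round below 0.14 rad) or (distance between plaque1 and bay1 below 0.009 m and angle between the x axis of plaque1 and the x axis of press, either way round below 0.14 rad) or (distance between plaque1 and bay2 below 0.009 m and angle between the x axis of plaque1 and the x axis of press, either way round below 0.14 rad) or (distance between plaque1 and bay3 below 0.009 m and angle between the x axis of plaque1 and the x axis of press, either way round below 0.14 rad)) and ((distance between plaque2 and bay0 below 0.009 m and angle between the x axis of plaque2 and the x axis of press, either way round below 0.14 rad) or (distance between plaque2 and bay1 below 0.009 m and angle between the x axis of plaque2 and the x axis of press, either way round below 0.14 rad) or (distance between plaque2 and bay2 below 0.009 m and angle between the x axis of plaque2 and the x axis of press, either way round below 0.14 rad) or (distance between plaque2 and bay3 below 0.009 m and angle between the x axis of plaque2 and the x axis of press, either way round below 0.14 rad)) and ((distance between plaque3 and bay0 below 0.009 m and angle between the x axis of plaque3 and the x axis of press, either way round below 0.14 rad) or (distance between plaque3 and bay1 below 0.009 m and angle between the x axis of plaque3 and the x axis of press, either way round below 0.14 rad) or (distance between plaque3 and bay2 below 0.009 m and angle between the x axis of plaque3 and the x axis of press, either way round below 0.14 rad) or (distance between plaque3 and bay3 below 0.009 m and angle between the x axis of plaque3 and the x axis of press, either way round below 0.14 rad)) and angle between the z axis of each of plaque0, plaque1, plaque2, plaque3 and the z axis of press, either way round below 0.06 rad and value of joint lid_angle below 0.03 rad and value of joint clamp_nut between 2.35 and 2.85 rad and linear speed of each of plaque0, plaque1, plaque2, plaque3 below 0.02 m/s); the robot touches nothing.
It fails at once if the lid is slammed: faster than 1.5 rad/s in its last 0.3 rad (value of joint lid_angle below 0.3 rad and velocity of joint lid_angle below -1.5 rad/s).
It fails at once if another thing on the table is moved by more than 30 mm (distance of any of glue_bottle, tape_roll, toy_rabbit, brayer, glue_brush, dowel_bundle from where it was at the start of the episode above 0.03 m).
Of plaque0, plaque1, plaque2, plaque3 only 2 to 4 are there at a start; the rules pass over those that are not, and their reading is None.
At some moment in a run one of plaque0, plaque1, plaque2, plaque3 may be knocked a few centimetres aside while the robot is not near it.
Once in a run the grip may slacken for a moment while it holds something.
It also fails if it takes over 210 s, if anything falls off the work surface, if the arm or the gripper's body presses on something with over 40 N, if the wrist force passes 120 N, or if a joint passes its speed limit or range.

## Working session

There is one attempt and no reset: what is moved stays moved. The work goes in short steps, Python scripts to look and compute and a tool call to move; the robot and the scene stay as the last step left them, time stands still between calls to the robot, and variables do not carry over. Pictures are saved under pics/ and viewed, at most 16 in all, crops included, and the job is handed in when it is done.

Besides the shell and the picture viewer there is one more tool, called after "Call:" by a JSON object that holds its "name" and its "arguments", one argument or row to a line. send_rows: Moves the arm, as the interface text tells. Its arguments: {"type":"object","properties":{"rows":{"type":"array","items":{"type":"object","properties":{"x":{"type":"number","minimum":-1,"maximum":1},"y":{"type":"number","minimum":-1,"maximum":1},"z":{"type":"number","minimum":-1,"maximum":1},"ax":{"type":"number","minimum":-1,"maximum":1},"ay":{"type":"number","minimum":-1,"maximum":1},"az":{"type":"number","minimum":-1,"maximum":1},"jaw":{"type":"number"}}}}},"required":["rows"]}

```bash
ls; mkdir -p pics; cat > h.py <<'E'
import numpy as np, cv2
from plant import bot
from scipy.spatial.transform import Rotation as Ro
def cam(n):
    m=bot.camera_model(n); f=210/np.tan(np.radians(m['vertical_fov'])/2)
    if 'R' in m: R=np.array(m['R']);t=np.array(m['t']); Rw=R.T; o=-R.T@t
    else:
        s=bot.get_obs(); T=np.array(m['T_tool_cam']); Rt=Ro.from_euler('xyz',s['tcp_rot']).as_matrix()
        Rw=Rt@T[:3,:3]; o=Rt@T[:3,3]+np.array(s['tool_pos'])
    return dict(f=f,cx=m['cx'],cy=m['cy'],k=m['k1'],Rw=Rw,o=o)
def rays(c,uv):
    uv=np.atleast_2d(np.array(uv,float)); d=(uv-[c['cx'],c['cy']])/c['f']; s=d.copy()
    for _ in range(20): s=d/(1+c['k']*(s**2).sum(1,keepdims=True))
    return np.c_[s,np.ones(len(s))]
def onz(c,uv,z):
    w=rays(c,uv)@c['Rw'].T; return c['o']+w*((z-c['o'][2])/w[:,2])[:,None]
def pts(c,dep,uv):
    uv=np.atleast_2d(uv).astype(int); return c['o']+(rays(c,uv)*dep[uv[:,1],uv[:,0]][:,None])@c['Rw'].T
def proj(c,P):
    q=(np.atleast_2d(P)-c['o'])@c['Rw']; s=q[:,:2]/q[:,2:]; return s*(1+c['k']*(s**2).sum(1,keepdims=True))*c['f']+[c['cx'],c['cy']]
def save(im,n): cv2.imwrite('pics/'+n+'.png',im[:,:,::-1])
E
python3 - <<'E'
from h import *
print(bot.get_obs())
for n in ('scene','top'):
    c=cam(n); im,d=bot.capture(n); save(im,n+'0'); np.savez(n+'0.npz',im=im,d=d); print(n,c)
E
```

```text
pics
{'time': 0.0, 'joint_positions': array([ 9.91034283e-01,  3.42722356e-01,  1.52502687e+00,  1.22082445e-05,
        1.27541524e+00, -1.46025099e-01]), 'dq': array([-8.40390299e-04,  8.01889657e-04, -4.05544558e-04, -4.44228268e-05,
       -7.47133674e-04,  3.62080250e-04]), 'tau': array([ 5.24770712e-04, -4.31241453e+01, -2.44216758e+01,  7.18942937e-02,
        5.60197723e-02, -1.19463689e-04]), 'tool_pos': array([220.39646382, 476.0387315 , 226.0417281 ]), 'tcp_rot': array([-3.14003927e+00, -2.40258196e-04,  2.70785196e+00]), 'contact_force': array([ 0.65051194, -0.21913977,  0.0720735 ]), 'moment': array([0.03591721, 0.02525569, 0.06516272]), 'finger_force': 0.0, 'grip_width': 91.85656331152921}
scene {'f': np.float64(483.02785073583794), 'cx': 273.62271394341064, 'cy': 213.15264853903528, 'k': -0.033517318693042, 'Rw': array([[-0.73920613,  0.56387181, -0.36827012],
       [ 0.67346471,  0.61529558, -0.4097031 ],
       [-0.00442505, -0.55087197, -0.83457803]]), 'o': array([ 978.43548621,  462.53621841, 1085.91993891])}
top {'f': np.float64(409.953604019343), 'cx': 278.1508040233942, 'cy': 209.78866545581985, 'k': -0.00029703503046946063, 'Rw': array([[-0.00875107, -0.98028038,  0.19741783],
       [-0.99989968,  0.00637943, -0.01264611],
       [ 0.01113732, -0.1975087 , -0.98023787]]), 'o': array([ 342.1438183 ,  -20.45449372, 1107.01906964])}
```

View pics/top0.png

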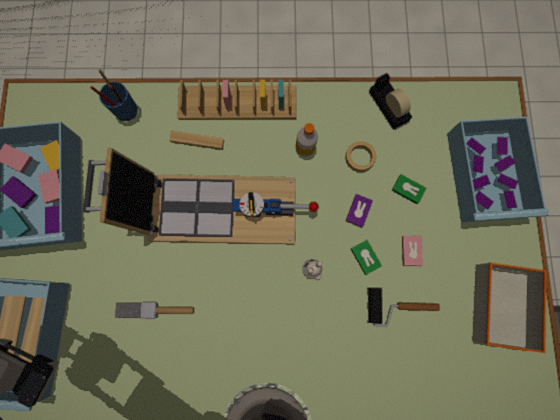

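View pics/scene0.png

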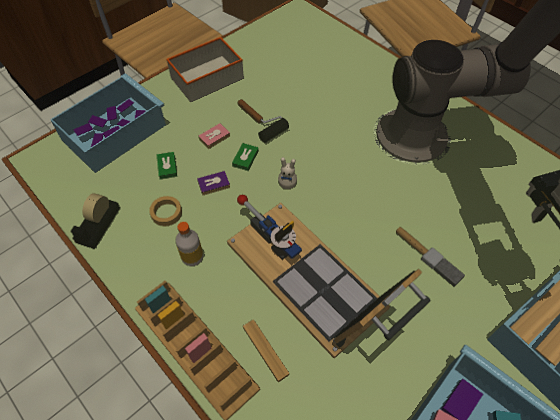

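The top view shows the press with its bed centred near (197,208), the lever ball at (313,207) and the nut at (250,204). There are two real plaques on the table: purple at (360,210) and pink at (413,251). The two green ones are decoys, and the coloured plates in the trays and rack are scenery.

```bash
cat >> h.py <<'E'
def quads(c,mask,z,amin=100):
    out=[]
    for k in cv2.findContours(mask.astype(np.uint8),cv2.RETR_EXTERNAL,cv2.CHAIN_APPROX_NONE)[0]:
        if cv2.contourArea(k)<amin: continue
        p=onz(c,k[:,0],z)[:,:2]; (x,y),(w,h),a=cv2.minAreaRect(p.astype(np.float32))
        if w<h: w,h,a=h,w,a+90
        out.append((k[:,0].mean(0).round(),np.round([x,y,w,h,a],1)))
    return out
E
python3 - <<'E'
from h import *
for n in ('top','scene'):
    c=cam(n); z=np.load(n+'0.npz'); im,d=z['im'],z['d']; hsv=cv2.cvtColor(im,cv2.COLOR_RGB2HSV); H,S,V=cv2.split(hsv)
    roi=np.zeros(H.shape,bool)
    if n=='top':
        roi[160:260,160:240]=1
        for q in quads(c,roi&(S<50)&(V>110),24,200): print('bay',q)
        for (u,v) in [(360,205),(413,243),(300,230),(250,190)]: print(im[v,u],pts(c,d,[(u,v)]).round())
    full=np.ones(H.shape,bool)
    if n=='top': full[:,:325]=0; full[:,440:]=0; 
    else: full[:, :190]=0; full[:,240:]=0; full[:110]=0; full[195:]=0
    for nm,m in (('purple',(H>125)&(H<150)&(S>70)),('pink',((H<8)|(H>168))&(S>50)&(V>120))):
        m=cv2.morphologyEx((m&full).astype(np.uint8),cv2.MORPH_CLOSE,np.ones((9,9)))
        for q in quads(c,m,18): print(n,nm,q)
    m=((H<6)|(H>174))&(S>170)&(V>80)
    for q in quads(c,m,65,40): print(n,'red',q)
E
```

```text
bay (array([214., 223.]), array([525.5, 137.3,  85.1,  54.2,  89.6]))
bay (array([178., 223.]), array([527.3, 233.6,  84.1,  54.7,  87.5]))
bay (array([216., 191.]), array([612.1, 135.4,  84.6,  53.1,  89.7]))
bay (array([180., 191.]), array([615.5, 231. ,  84.5,  53.1,  89.7]))
[136 118 119] [[ 572. -256.   25.]]
[158 108 108] [[ 469. -395.   17.]]
[134 136 102] [[509. -94.  -2.]]
[140 115  79] [[617.  42.  17.]]
top purple (array([377., 307.]), array([ 305.5, -283.6,   71.7,   25.9,  176.7]))
top purple (array([359., 210.]), array([ 559.6, -254.3,   78.2,   48.2,  157. ]))
top purple (array([382.,  95.]), array([ 897. , -330.8,  121.3,   52. ,  176.4]))
top pink (array([412., 250.]), array([ 449. , -391.9,   77.6,   48.9,  178.3]))
top red (array([313., 206.]), array([ 561.5, -124.6,   21.4,   20.8,  178.6]))
scene purple (array([213., 181.]), array([ 559.4, -254.1,   78.5,   48.7,  157.4]))
scene pink (array([214., 134.]), array([ 447.4, -391.8,   78.6,   48.2,  177.4]))
scene red (array([242., 199.]), array([ 558.6, -126.4,   25.5,   20.7,   49.5]))
```

```bash
cat >> h.py <<'E'
Y0=np.radians(88.5); O=np.array([570.1,184.3])
def P(x,y,z=0):
    c,s=np.cos(Y0),np.sin(Y0); return np.array([O[0]+c*x-s*y,O[1]+s*x+c*y,z])
def plan(*wps,start=None):
    """wps (x,y,z,yaw): print the tool-frame units of each leg"""
    s=bot.get_obs(); cur=np.r_[s['tool_pos'],s['tcp_rot'][2]] if start is None else np.array(start,float)
    for w in wps:
        w=np.array(w,float); dy=(w[3]-cur[3]+np.pi)%(2*np.pi)-np.pi
        tx=lambda a:np.array([[np.cos(a),np.sin(a),0],[np.sin(a),-np.cos(a),0],[0,0,-1]])
        for n in range(1,9):
            u=[];c=cur.copy()
            for i in range(n):
                d=(w[:3]-cur[:3])/n; u.append(np.r_[tx(c[3])@d/200,-dy/n/np.radians(60)]); c[:3]+=d; c[3]+=dy/n
            if np.abs(u).max()<=1: break
        for q in u: print('x %.3f y %.3f z %.3f az %.3f'%tuple(q))
        print('  -> ',w.round(3), 'q6~%.2f'%(np.arctan2(w[1],w[0])+np.pi/2-w[3])); cur=w
def st():
    s=bot.get_obs(); print(round(s['time'],2),s['tool_pos'].round(1),s['tcp_rot'].round(3),'F',s['contact_force'].round(1),'w',round(s['grip_width'],1),'ff',round(s['finger_force'],1))
E
python3 - <<'E'
from h import *
b=P(-310,0); print(b)
plan((b[0],b[1],180,Y0),(b[0],b[1],48,Y0))
c=cam('top'); print(onz(c,[(307,128)],150),onz(c,[(313,262)],100))
E
```

```text
[ 561.98514602 -125.59377074    0.        ]
x -0.703 y -0.503 z 0.058 az 0.278
x -0.818 y -0.280 z 0.058 az 0.278
x -0.864 y -0.034 z 0.058 az 0.278
x -0.838 y 0.215 z 0.058 az 0.278
  ->  [ 561.985 -125.594  180.       1.545] q6~-0.19
x 0.000 y 0.000 z 0.660 az -0.000
  ->  [ 561.985 -125.594   48.       1.545] q6~-0.19
[[ 741.60458258 -106.26060662  150.        ]] [[ 414.15321946 -117.53591262  100.        ]]
```

Call:
{"name": "send_rows", "arguments": {
  "rows": [
    {"x":-0.07,"y":-0.05,"z":0.006,"az":0.028,"jaw":1},
    {"x":-0.14,"y":-0.1,"z":0.012,"az":0.056,"jaw":1},
    {"x":-0.21,"y":-0.15,"z":0.018,"az":0.083,"jaw":1},
    {"x":-0.35,"y":-0.25,"z":0.03,"az":0.14,"jaw":1},
    {"x":-0.5,"y":-0.36,"z":0.04,"az":0.2,"jaw":1},
    {"x":-0.703,"y":-0.503,"z":0.058,"az":0.278,"jaw":1},
    {"x":-0.703,"y":-0.503,"z":0.058,"az":0.278,"jaw":1},
    {"x":-0.703,"y":-0.503,"z":0.058,"az":0.278,"jaw":1},
    {"x":-0.703,"y":-0.503,"z":0.058,"az":0.278,"jaw":1},
    {"x":-0.703,"y":-0.503,"z":0.058,"az":0.278,"jaw":1}
  ]
}}

```text
schema error: expected keys x, y, z, ax, ay, az, jaw
```

Call:
{"name": "send_rows", "arguments": {
  "rows": [
    {"x":-0.2,"y":-0.07,"z":0.015,"az":0.07,"jaw":1},
    {"x":-0.4,"y":-0.14,"z":0.03,"az":0.14,"jaw":1},
    {"x":-0.6,"y":-0.2,"z":0.045,"az":0.2,"jaw":1},
    {"x":-0.818,"y":-0.28,"z":0.058,"az":0.278,"jaw":1},
    {"x":-0.818,"y":-0.28,"z":0.058,"az":0.278,"jaw":1},
    {"x":-0.818,"y":-0.28,"z":0.058,"az":0.278,"jaw":1},
    {"x":-0.818,"y":-0.28,"z":0.058,"az":0.278,"jaw":1},
    {"x":-0.818,"y":-0.28,"z":0.058,"az":0.278,"jaw":1},
    {"x":-0.818,"y":-0.28,"z":0.058,"az":0.278,"jaw":1},
    {"x":-0.818,"y":-0.28,"z":0.058,"az":0.278,"jaw":1}
  ]
}}

```text
schema error: expected keys x, y, z, ax, ay, az, jaw
```

Call:
{"name": "send_rows", "arguments": {
  "rows": [
    {"x":-0.22,"y":-0.01,"z":0.015,"az":0.07,"jaw":0.4},
    {"x":-0.44,"y":-0.02,"z":0.03,"az":0.14,"jaw":0.4},
    {"x":-0.66,"y":-0.03,"z":0.045,"az":0.2,"jaw":0.4},
    {"x":-0.864,"y":-0.034,"z":0.058,"az":0.278,"jaw":0.4},
    {"x":-0.864,"y":-0.034,"z":0.058,"az":0.278,"jaw":0.4},
    {"x":-0.864,"y":-0.034,"z":0.058,"az":0.278,"jaw":0.4},
    {"x":-0.864,"y":-0.034,"z":0.058,"az":0.278,"jaw":0.4},
    {"x":-0.864,"y":-0.034,"z":0.058,"az":0.278,"jaw":0.4},
    {"x":-0.864,"y":-0.034,"z":0.058,"az":0.278,"jaw":0.4},
    {"x":-0.864,"y":-0.034,"z":0.058,"az":0.278,"jaw":0.4}
  ]
}}

```text
schema error: expected keys x, y, z, ax, ay, az, jaw
```

Call:
{"name": "send_rows", "arguments": {
  "rows": [
    {"x":-0.2,"y":0.05,"z":0.015,"az":0.07,"jaw":0.4},
    {"x":-0.4,"y":0.1,"z":0.03,"az":0.14,"jaw":0.4},
    {"x":-0.6,"y":0.15,"z":0.045,"az":0.2,"jaw":0.4},
    {"x":-0.838,"y":0.215,"z":0.058,"az":0.278,"jaw":0.4},
    {"x":-0.838,"y":0.215,"z":0.058,"az":0.278,"jaw":0.4},
    {"x":-0.838,"y":0.215,"z":0.058,"az":0.278,"jaw":0.4},
    {"x":-0.838,"y":0.215,"z":0.058,"az":0.278,"jaw":0.4},
    {"x":-0.838,"y":0.215,"z":0.058,"az":0.278,"jaw":0.4},
    {"x":-0.838,"y":0.215,"z":0.058,"az":0.278,"jaw":0.4},
    {"x":-0.838,"y":0.215,"z":0.058,"az":0.278,"jaw":0.4}
  ]
}}

```text
schema error: expected keys x, y, z, ax, ay, az, jaw
```

```bash
python3 - <<'E'
from h import *
st(); c=cam('wrist'); im,d=bot.capture('wrist'); save(im,'w1'); np.savez('w1.npz',im=im,d=d); print(c['o'],c['Rw'][:,2])
H,S,V=cv2.split(cv2.cvtColor(im,cv2.COLOR_RGB2HSV))
for q in quads(c,((H<6)|(H>174))&(S>170)&(V>80),65,40): print('red',q)
b=P(-310,0); plan((b[0],b[1],48,Y0))
E
```

```text
0.1 [220.5 476.1 226.1] [-3.14  -0.     2.708] F [-0.2  0.6  0.5] w 91.6 ff 0.0
[157.46522013 505.71836142 383.29941896] [ 0.23455633 -0.11042525 -0.96581033]
x -0.703 y -0.503 z 0.223 az 0.278
x -0.818 y -0.280 z 0.223 az 0.278
x -0.864 y -0.034 z 0.223 az 0.278
x -0.838 y 0.215 z 0.223 az 0.278
  ->  [ 561.985 -125.594   48.       1.545] q6~-0.19
```

View pics/w1.png

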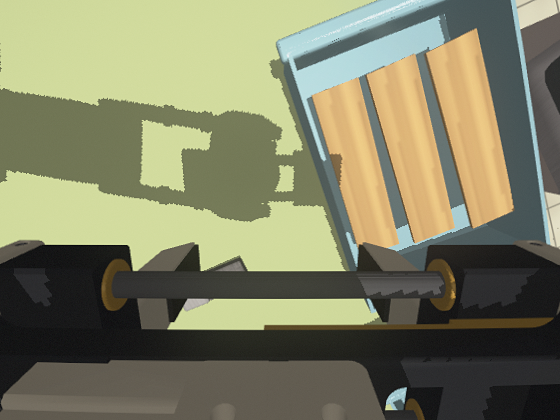

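The call needs every key, so nothing moved. The wrist picture shows only the tray by the start pose. I'll resend with all the keys.

Call:
{"name": "send_rows", "arguments": {
  "rows": [
    {"x":-0.1,"y":-0.07,"z":0.01,"ax":0,"ay":0,"az":0.04,"jaw":1},
    {"x":-0.25,"y":-0.18,"z":0.02,"ax":0,"ay":0,"az":0.1,"jaw":1},
    {"x":-0.45,"y":-0.32,"z":0.04,"ax":0,"ay":0,"az":0.18,"jaw":1},
    {"x":-0.7,"y":-0.5,"z":0.06,"ax":0,"ay":0,"az":0.28,"jaw":1},
    {"x":-0.7,"y":-0.5,"z":0.06,"ax":0,"ay":0,"az":0.28,"jaw":1},
    {"x":-0.7,"y":-0.5,"z":0.06,"ax":0,"ay":0,"az":0.28,"jaw":1},
    {"x":-0.7,"y":-0.5,"z":0.06,"ax":0,"ay":0,"az":0.28,"jaw":1},
    {"x":-0.7,"y":-0.5,"z":0.06,"ax":0,"ay":0,"az":0.28,"jaw":1},
    {"x":-0.7,"y":-0.5,"z":0.06,"ax":0,"ay":0,"az":0.28,"jaw":1},
    {"x":-0.7,"y":-0.5,"z":0.06,"ax":0,"ay":0,"az":0.28,"jaw":1}
  ]
}}

```text
time: 1.4
tool_pos: [305.4, 327.1, 214.7]
tcp_rot: [3.142, -0.0, 2.415]
contact_force: [-0.1, -0.3, -0.6]
grip_width: 91.6
finger_force: 0.0
```

Call:
{"name": "send_rows", "arguments": {
  "rows": [
    {"x":-0.1,"y":-0.04,"z":0.01,"ax":0,"ay":0,"az":0.04,"jaw":1},
    {"x":-0.3,"y":-0.1,"z":0.02,"ax":0,"ay":0,"az":0.1,"jaw":1},
    {"x":-0.55,"y":-0.19,"z":0.04,"ax":0,"ay":0,"az":0.18,"jaw":1},
    {"x":-0.82,"y":-0.28,"z":0.06,"ax":0,"ay":0,"az":0.28,"jaw":1},
    {"x":-0.82,"y":-0.28,"z":0.06,"ax":0,"ay":0,"az":0.28,"jaw":1},
    {"x":-0.82,"y":-0.28,"z":0.06,"ax":0,"ay":0,"az":0.28,"jaw":1},
    {"x":-0.82,"y":-0.28,"z":0.06,"ax":0,"ay":0,"az":0.28,"jaw":1},
    {"x":-0.82,"y":-0.28,"z":0.06,"ax":0,"ay":0,"az":0.28,"jaw":1},
    {"x":-0.82,"y":-0.28,"z":0.06,"ax":0,"ay":0,"az":0.28,"jaw":1},
    {"x":-0.82,"y":-0.28,"z":0.06,"ax":0,"ay":0,"az":0.28,"jaw":1}
  ]
}}

```text
time: 2.65
tool_pos: [390.8, 176.3, 202.7]
tcp_rot: [3.142, -0.0, 2.122]
contact_force: [0.3, -0.4, -0.8]
grip_width: 91.7
finger_force: 0.0
```

Call:
{"name": "send_rows", "arguments": {
  "rows": [
    {"x":-0.1,"y":0,"z":0.01,"ax":0,"ay":0,"az":0.04,"jaw":0.4},
    {"x":-0.3,"y":-0.01,"z":0.02,"ax":0,"ay":0,"az":0.1,"jaw":0.4},
    {"x":-0.58,"y":-0.02,"z":0.04,"ax":0,"ay":0,"az":0.18,"jaw":0.4},
    {"x":-0.86,"y":-0.03,"z":0.06,"ax":0,"ay":0,"az":0.28,"jaw":0.4},
    {"x":-0.86,"y":-0.03,"z":0.06,"ax":0,"ay":0,"az":0.28,"jaw":0.4},
    {"x":-0.86,"y":-0.03,"z":0.06,"ax":0,"ay":0,"az":0.28,"jaw":0.4},
    {"x":-0.86,"y":-0.03,"z":0.06,"ax":0,"ay":0,"az":0.28,"jaw":0.4},
    {"x":-0.86,"y":-0.03,"z":0.06,"ax":0,"ay":0,"az":0.28,"jaw":0.4},
    {"x":-0.86,"y":-0.03,"z":0.06,"ax":0,"ay":0,"az":0.28,"jaw":0.4},
    {"x":-0.86,"y":-0.03,"z":0.06,"ax":0,"ay":0,"az":0.28,"jaw":0.4}
  ]
}}

```text
time: 3.9
tool_pos: [475.8, 26.5, 190.8]
tcp_rot: [3.141, 0.0, 1.829]
contact_force: [0.3, 0.2, 0.5]
grip_width: 64.4
finger_force: 0.0
```

Call:
{"name": "send_rows", "arguments": {
  "rows": [
    {"x":-0.1,"y":0.02,"z":0.01,"ax":0,"ay":0,"az":0.04,"jaw":0.4},
    {"x":-0.3,"y":0.07,"z":0.02,"ax":0,"ay":0,"az":0.1,"jaw":0.4},
    {"x":-0.56,"y":0.14,"z":0.04,"ax":0,"ay":0,"az":0.18,"jaw":0.4},
    {"x":-0.84,"y":0.22,"z":0.06,"ax":0,"ay":0,"az":0.28,"jaw":0.4},
    {"x":-0.84,"y":0.22,"z":0.06,"ax":0,"ay":0,"az":0.28,"jaw":0.4},
    {"x":-0.84,"y":0.22,"z":0.06,"ax":0,"ay":0,"az":0.28,"jaw":0.4},
    {"x":-0.84,"y":0.22,"z":0.06,"ax":0,"ay":0,"az":0.28,"jaw":0.4},
    {"x":-0.84,"y":0.22,"z":0.06,"ax":0,"ay":0,"az":0.28,"jaw":0.4},
    {"x":-0.84,"y":0.22,"z":0.06,"ax":0,"ay":0,"az":0.28,"jaw":0.4},
    {"x":-0.84,"y":0.22,"z":0.06,"ax":0,"ay":0,"az":0.28,"jaw":0.4}
  ]
}}

```text
time: 5.15
tool_pos: [561.2, -124.7, 178.9]
tcp_rot: [3.141, 0.0, 1.535]
contact_force: [-0.4, 0.1, 0.5]
grip_width: 64.3
finger_force: 0.0
```

```bash
python3 - <<'E'
from h import *
st(); c=cam('wrist'); im,d=bot.capture('wrist'); save(im,'w2'); np.savez('w2.npz',im=im,d=d)
H,S,V=cv2.split(cv2.cvtColor(im,cv2.COLOR_RGB2HSV))
for q in quads(c,((H<6)|(H>174))&(S>170)&(V>80),65,40): print('red',q)
b=P(-310,0); plan((b[0],b[1],48,Y0))
E
```

```text
5.15 [ 561.2 -124.7  178.9] [3.141 0.    1.535] F [-0.4  0.1  0.5] w 64.3 ff 0.0
red (array([276., 213.]), array([ 558.7, -126.7,   25.8,   24.7,  178. ]))
x -0.004 y 0.004 z 0.654 az -0.009
  ->  [ 561.985 -125.594   48.       1.545] q6~-0.19
```

View pics/w2.png

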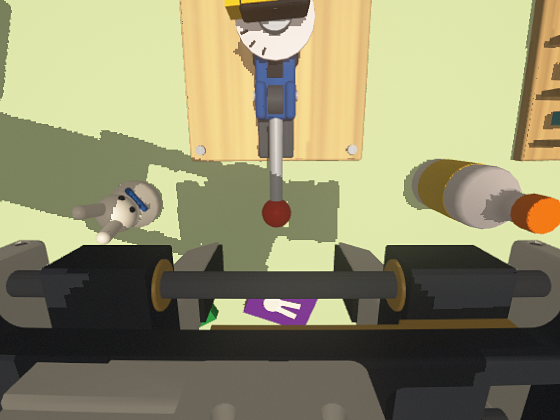

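The wrist view shows the ball at (276,213), straight ahead between the fingers, and the bottle and rabbit are clear. Next I go down, grip and swing the lever open along its arc.

Call:
{"name": "send_rows", "arguments": {
  "rows": [
    {"x":-0.006,"y":-0.004,"z":0.1,"ax":0,"ay":0,"az":-0.01,"jaw":0.4},
    {"x":-0.006,"y":-0.004,"z":0.25,"ax":0,"ay":0,"az":-0.01,"jaw":0.4},
    {"x":-0.006,"y":-0.004,"z":0.4,"ax":0,"ay":0,"az":-0.01,"jaw":0.4},
    {"x":-0.006,"y":-0.004,"z":0.55,"ax":0,"ay":0,"az":-0.01,"jaw":0.4},
    {"x":-0.006,"y":-0.004,"z":0.655,"ax":0,"ay":0,"az":-0.01,"jaw":0.4},
    {"x":-0.006,"y":-0.004,"z":0.655,"ax":0,"ay":0,"az":-0.01,"jaw":0.4},
    {"x":-0.006,"y":-0.004,"z":0.655,"ax":0,"ay":0,"az":-0.01,"jaw":-1},
    {"x":-0.006,"y":-0.004,"z":0.655,"ax":0,"ay":0,"az":-0.01,"jaw":-1},
    {"x":-0.006,"y":-0.004,"z":0.655,"ax":0,"ay":0,"az":-0.01,"jaw":-1},
    {"x":-0.006,"y":-0.004,"z":0.655,"ax":0,"ay":0,"az":-0.01,"jaw":-1}
  ]
}}

```text
time: 6.45
tool_pos: [560.4, -126.2, 48.2]
tcp_rot: [3.141, 0.0, 1.545]
contact_force: [-1.9, -0.1, 0.4]
grip_width: 28.7
finger_force: 1.0
```

Call:
{"name": "send_rows", "arguments": {
  "rows": [
    {"x":0,"y":0,"z":0,"ax":0,"ay":0,"az":0,"jaw":-1},
    {"x":-0.008,"y":0,"z":-0.07,"ax":0,"ay":0,"az":0,"jaw":-1},
    {"x":-0.008,"y":0,"z":-0.133,"ax":0,"ay":0,"az":0,"jaw":-1},
    {"x":0.015,"y":0,"z":-0.257,"ax":0,"ay":0,"az":0,"jaw":-1},
    {"x":0.066,"y":0,"z":-0.367,"ax":0,"ay":0,"az":0,"jaw":-1},
    {"x":0.141,"y":0,"z":-0.454,"ax":0,"ay":0,"az":0,"jaw":-1},
    {"x":0.235,"y":0,"z":-0.513,"ax":0,"ay":0,"az":0,"jaw":-1},
    {"x":0.317,"y":0,"z":-0.539,"ax":0,"ay":0,"az":0,"jaw":-1},
    {"x":0.317,"y":0,"z":-0.539,"ax":0,"ay":0,"az":0,"jaw":-1},
    {"x":0.317,"y":0,"z":-0.539,"ax":0,"ay":0,"az":0,"jaw":-1}
  ]
}}

```text
time: 7.7
tool_pos: [562.3, -62.4, 157.0]
tcp_rot: [3.14, 0.0, 1.546]
contact_force: [-4.9, -0.0, 7.2]
grip_width: 26.3
finger_force: 30.0
```

```bash
python3 - <<'E'
from h import *
st()
im,d=bot.capture('top'); save(im[120:280,140:440].repeat(2,0).repeat(2,1),'t2'); np.savez('t2.npz',im=im,d=d)
E
```

```text
7.7 [562.3 -62.4 157. ] [3.14  0.    1.546] F [-4.9 -0.   7.2] w 26.3 ff 30.0
```

View pics/t2.png

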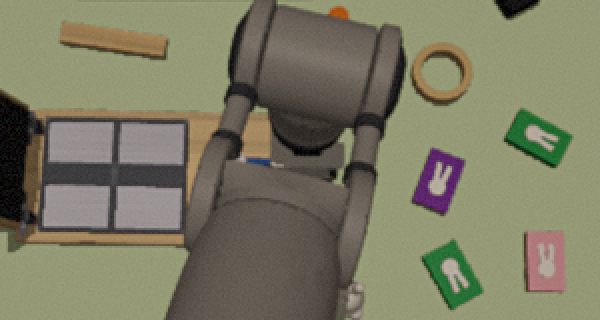

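Lever is open with the ball still in the grip. The wrist now blocks the clamp in the view, but both plaques are unmoved. Next I release, rise and go to the purple plaque.

```bash
python3 - <<'E'
from h import *
plan((562.3,-62.4,225,1.546),(559.5,-254.2,120,2.74))
E
```

```text
x 0.001 y 0.000 z -0.340 az -0.000
  ->  [562.3   -62.4   225.      1.546] q6~-0.09
x -0.480 y 0.005 z 0.263 az -0.570
x -0.399 y -0.266 z 0.263 az -0.570
  ->  [ 559.5  -254.2   120.      2.74] q6~-1.60
```

Call:
{"name": "send_rows", "arguments": {
  "rows": [
    {"x":0,"y":0,"z":0,"ax":0,"ay":0,"az":0,"jaw":0.3},
    {"x":0,"y":0,"z":0,"ax":0,"ay":0,"az":0,"jaw":0.3},
    {"x":0,"y":0,"z":0,"ax":0,"ay":0,"az":0,"jaw":0.3},
    {"x":0,"y":0,"z":0,"ax":0,"ay":0,"az":0,"jaw":0.3},
    {"x":0,"y":0,"z":-0.06,"ax":0,"ay":0,"az":0,"jaw":0.3},
    {"x":0,"y":0,"z":-0.15,"ax":0,"ay":0,"az":0,"jaw":0.3},
    {"x":0,"y":0,"z":-0.25,"ax":0,"ay":0,"az":0,"jaw":0.3},
    {"x":0,"y":0,"z":-0.34,"ax":0,"ay":0,"az":0,"jaw":0.3},
    {"x":0,"y":0,"z":-0.34,"ax":0,"ay":0,"az":0,"jaw":0.3},
    {"x":0,"y":0,"z":-0.34,"ax":0,"ay":0,"az":0,"jaw":0.3}
  ]
}}

```text
time: 9.0
tool_pos: [561.7, -62.8, 223.2]
tcp_rot: [-3.141, -0.0, 1.545]
contact_force: [0.6, 0.7, -1.0]
grip_width: 59.8
finger_force: 0.0
```

Call:
{"name": "send_rows", "arguments": {
  "rows": [
    {"x":-0.08,"y":0,"z":0,"ax":0,"ay":0,"az":-0.15,"jaw":0.8},
    {"x":-0.2,"y":0,"z":0.05,"ax":0,"ay":0,"az":-0.3,"jaw":0.8},
    {"x":-0.34,"y":0,"z":0.15,"ax":0,"ay":0,"az":-0.45,"jaw":0.8},
    {"x":-0.48,"y":0.005,"z":0.263,"ax":0,"ay":0,"az":-0.57,"jaw":0.8},
    {"x":-0.48,"y":0.005,"z":0.263,"ax":0,"ay":0,"az":-0.57,"jaw":0.8},
    {"x":-0.48,"y":0.005,"z":0.263,"ax":0,"ay":0,"az":-0.57,"jaw":0.8},
    {"x":-0.48,"y":0.005,"z":0.263,"ax":0,"ay":0,"az":-0.57,"jaw":0.8},
    {"x":-0.48,"y":0.005,"z":0.263,"ax":0,"ay":0,"az":-0.57,"jaw":0.8},
    {"x":-0.48,"y":0.005,"z":0.263,"ax":0,"ay":0,"az":-0.57,"jaw":0.8},
    {"x":-0.48,"y":0.005,"z":0.263,"ax":0,"ay":0,"az":-0.57,"jaw":0.8}
  ]
}}

```text
time: 10.25
tool_pos: [560.5, -158.6, 171.1]
tcp_rot: [3.141, 0.0, 2.142]
contact_force: [0.1, -0.9, -0.6]
grip_width: 82.5
finger_force: 0.0
```

Call:
{"name": "send_rows", "arguments": {
  "rows": [
    {"x":-0.1,"y":-0.06,"z":0.06,"ax":0,"ay":0,"az":-0.15,"jaw":0.8},
    {"x":-0.2,"y":-0.13,"z":0.13,"ax":0,"ay":0,"az":-0.3,"jaw":0.8},
    {"x":-0.3,"y":-0.2,"z":0.2,"ax":0,"ay":0,"az":-0.45,"jaw":0.8},
    {"x":-0.4,"y":-0.266,"z":0.263,"ax":0,"ay":0,"az":-0.57,"jaw":0.8},
    {"x":-0.4,"y":-0.266,"z":0.263,"ax":0,"ay":0,"az":-0.57,"jaw":0.8},
    {"x":-0.4,"y":-0.266,"z":0.263,"ax":0,"ay":0,"az":-0.57,"jaw":0.8},
    {"x":-0.4,"y":-0.266,"z":0.263,"ax":0,"ay":0,"az":-0.57,"jaw":0.8},
    {"x":-0.4,"y":-0.266,"z":0.263,"ax":0,"ay":0,"az":-0.57,"jaw":0.8},
    {"x":-0.4,"y":-0.266,"z":0.263,"ax":0,"ay":0,"az":-0.57,"jaw":0.8},
    {"x":-0.4,"y":-0.266,"z":0.263,"ax":0,"ay":0,"az":-0.57,"jaw":0.8}
  ]
}}

```text
time: 11.5
tool_pos: [559.1, -254.7, 118.4]
tcp_rot: [3.142, 0.0, 2.739]
contact_force: [-0.1, -0.8, 0.2]
grip_width: 82.7
finger_force: 0.0
```

```bash
cat >> h.py <<'E'
def look(n,zt=18,amin=300):
    c=cam(n); im,d=bot.capture(n); H,S,V=cv2.split(cv2.cvtColor(im,cv2.COLOR_RGB2HSV))
    for nm,m in (('purple',(H>125)&(H<150)&(S>70)),('pink',((H<8)|(H>168))&(S>50)&(V>120))):
        m=cv2.morphologyEx(m.astype(np.uint8),cv2.MORPH_CLOSE,np.ones((9,9)))
        for q in quads(c,m,zt,amin):
            if 60<q[1][2]<100 and 35<q[1][3]<60: print(n,nm,q)
    return im,d
E
python3 - <<'E'
from h import *
st(); im,d=look('wrist'); save(im,'w3'); look('scene')
E
```

```text
11.5 [ 559.1 -254.7  118.4] [3.142 0.    2.739] F [-0.1 -0.8  0.2] w 82.7 ff 0.0
wrist purple (array([276., 212.]), array([ 558.1, -255.9,   79.1,   48.6,  157.3]))
wrist pink (array([ 83., 159.]), array([ 447.3, -392. ,   79. ,   51.1,  177.5]))
scene purple (array([462., 402.]), array([535.2, 563.7,  88.7,  54.8,   5.9]))
scene purple (array([213., 181.]), array([ 559.9, -254.7,   77.4,   48.6,  158.1]))
```

View pics/w3.png

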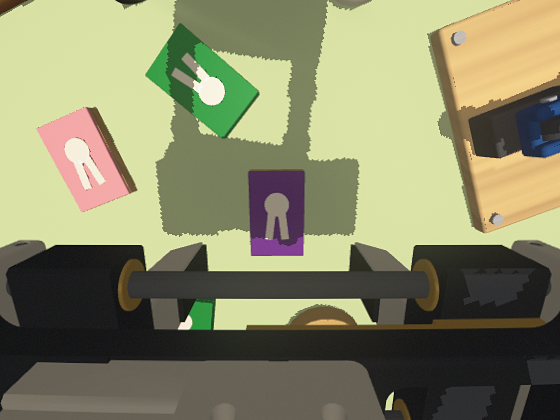

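Purple sits centred between the fingers at (276,212), and pink is at (83,159). Descending to grip.

Call:
{"name": "send_rows", "arguments": {
  "rows": [
    {"x":0,"y":0,"z":0.12,"ax":0,"ay":0,"az":0,"jaw":0.8},
    {"x":0,"y":0,"z":0.28,"ax":0,"ay":0,"az":0,"jaw":0.8},
    {"x":0,"y":0,"z":0.44,"ax":0,"ay":0,"az":0,"jaw":0.8},
    {"x":0,"y":0,"z":0.555,"ax":0,"ay":0,"az":0,"jaw":0.8},
    {"x":0,"y":0,"z":0.555,"ax":0,"ay":0,"az":0,"jaw":0.8},
    {"x":0,"y":0,"z":0.555,"ax":0,"ay":0,"az":0,"jaw":-1},
    {"x":0,"y":0,"z":0.555,"ax":0,"ay":0,"az":0,"jaw":-1},
    {"x":0,"y":0,"z":0.555,"ax":0,"ay":0,"az":0,"jaw":-1},
    {"x":0,"y":0,"z":0.555,"ax":0,"ay":0,"az":0,"jaw":-1},
    {"x":0,"y":0,"z":0.555,"ax":0,"ay":0,"az":0,"jaw":-1}
  ]
}}

```text
time: 12.85
tool_pos: [559.3, -255.0, 7.9]
tcp_rot: [-3.142, 0.001, 2.739]
contact_force: [-0.6, 1.3, 4.8]
grip_width: 49.4
finger_force: 30.0
```

```bash
python3 - <<'E'
from h import *
st(); s=bot.get_obs(); t=s['tool_pos']; b=P(-48,-44); print(b)
plan((t[0],t[1],140,2.739),(540,-60,240,2.0),(b[0],b[1],120,Y0))
E
```

```text
12.85 [ 559.3 -255.     7.9] [-3.142e+00  1.000e-03  2.739e+00] F [-0.6  1.3  4.8] w 49.4 ff 30.0
[612.82842878 135.16466268   0.        ]
x 0.000 y 0.000 z -0.660 az 0.000
  ->  [ 559.292 -255.033  140.       2.739] q6~-1.60
x 0.471 y 0.859 z -0.500 az 0.706
  ->  [540. -60. 240.   2.] q6~-0.54
x 0.736 y 0.737 z 0.600 az 0.435
  ->  [612.828 135.165 120.      1.545] q6~0.24
```

Call:
{"name": "send_rows", "arguments": {
  "rows": [
    {"x":0,"y":0,"z":-0.05,"ax":0,"ay":0,"az":0,"jaw":-1},
    {"x":0,"y":0,"z":-0.15,"ax":0,"ay":0,"az":0,"jaw":-1},
    {"x":0,"y":0,"z":-0.3,"ax":0,"ay":0,"az":0,"jaw":-1},
    {"x":0,"y":0,"z":-0.45,"ax":0,"ay":0,"az":0,"jaw":-1},
    {"x":0,"y":0,"z":-0.6,"ax":0,"ay":0,"az":0,"jaw":-1},
    {"x":0,"y":0,"z":-0.75,"ax":0,"ay":0,"az":0,"jaw":-1},
    {"x":0,"y":0,"z":-0.9,"ax":0,"ay":0,"az":0,"jaw":-1},
    {"x":0,"y":0,"z":-1,"ax":0,"ay":0,"az":0,"jaw":-1},
    {"x":0,"y":0,"z":-1,"ax":0,"ay":0,"az":0,"jaw":-1},
    {"x":0,"y":0,"z":-1,"ax":0,"ay":0,"az":0,"jaw":-1}
  ]
}}

```text
time: 14.1
tool_pos: [558.5, -254.6, 206.4]
tcp_rot: [3.141, -0.002, 2.739]
contact_force: [0.6, 1.0, -1.2]
grip_width: 49.6
finger_force: 30.0
```

Call:
{"name": "send_rows", "arguments": {
  "rows": [
    {"x":0.05,"y":0.08,"z":-0.1,"ax":0,"ay":0,"az":0.06,"jaw":-1},
    {"x":0.11,"y":0.2,"z":-0.16,"ax":0,"ay":0,"az":0.16,"jaw":-1},
    {"x":0.2,"y":0.36,"z":-0.16,"ax":0,"ay":0,"az":0.29,"jaw":-1},
    {"x":0.3,"y":0.54,"z":-0.16,"ax":0,"ay":0,"az":0.44,"jaw":-1},
    {"x":0.39,"y":0.71,"z":-0.16,"ax":0,"ay":0,"az":0.58,"jaw":-1},
    {"x":0.471,"y":0.86,"z":-0.16,"ax":0,"ay":0,"az":0.706,"jaw":-1},
    {"x":0.471,"y":0.86,"z":-0.16,"ax":0,"ay":0,"az":0.706,"jaw":-1},
    {"x":0.471,"y":0.86,"z":-0.16,"ax":0,"ay":0,"az":0.706,"jaw":-1},
    {"x":0.471,"y":0.86,"z":-0.16,"ax":0,"ay":0,"az":0.706,"jaw":-1},
    {"x":0.471,"y":0.86,"z":-0.16,"ax":0,"ay":0,"az":0.706,"jaw":-1}
  ]
}}

```text
time: 15.35
tool_pos: [539.7, -60.5, 239.0]
tcp_rot: [-3.141, -0.0, 1.999]
contact_force: [0.1, -0.4, -0.4]
grip_width: 49.6
finger_force: 30.0
```

Call:
{"name": "send_rows", "arguments": {
  "rows": [
    {"x":0.07,"y":0.07,"z":0,"ax":0,"ay":0,"az":0.04,"jaw":-1},
    {"x":0.18,"y":0.18,"z":0,"ax":0,"ay":0,"az":0.1,"jaw":-1},
    {"x":0.32,"y":0.32,"z":0,"ax":0,"ay":0,"az":0.2,"jaw":-1},
    {"x":0.48,"y":0.48,"z":0.05,"ax":0,"ay":0,"az":0.3,"jaw":-1},
    {"x":0.62,"y":0.62,"z":0.15,"ax":0,"ay":0,"az":0.4,"jaw":-1},
    {"x":0.736,"y":0.737,"z":0.3,"ax":0,"ay":0,"az":0.435,"jaw":-1},
    {"x":0.736,"y":0.737,"z":0.3,"ax":0,"ay":0,"az":0.435,"jaw":-1},
    {"x":0.736,"y":0.737,"z":0.3,"ax":0,"ay":0,"az":0.435,"jaw":-1},
    {"x":0.736,"y":0.737,"z":0.3,"ax":0,"ay":0,"az":0.435,"jaw":-1},
    {"x":0.736,"y":0.737,"z":0.3,"ax":0,"ay":0,"az":0.435,"jaw":-1}
  ]
}}

```text
time: 16.6
tool_pos: [612.8, 134.5, 180.4]
tcp_rot: [3.14, -0.0, 1.543]
contact_force: [0.7, 0.1, 0.2]
grip_width: 50.1
finger_force: 30.0
```

```bash
python3 - <<'E'
from h import *
st(); c=cam('wrist'); im,d=look('wrist'); save(im,'w4'); np.savez('w4.npz',im=im,d=d)
H,S,V=cv2.split(cv2.cvtColor(im,cv2.COLOR_RGB2HSV))
for q in quads(c,(S<50)&(V>90),24,800): print('bay',q)
for q in quads(c,(H>125)&(H<150)&(S>70),160,300): print('pl',q)
E
```

```text
16.6 [612.8 134.5 180.4] [ 3.14  -0.     1.543] F [0.7 0.1 0.2] w 50.1 ff 30.0
bay (array([503., 399.]), array([ 911.8, -157.9,   72.1,   61. ,  178.1]))
bay (array([194., 392.]), array([ 480.9, -121.8,  542.7,  103.8,  179.2]))
bay (array([531., 286.]), array([921.7,  22.5, 116.7,  80.6,  88.3]))
bay (array([ 26., 286.]), array([302. ,  40.6, 116.4,  77.5,  88.1]))
bay (array([278., 253.]), array([611.4,  77.2,  47.8,  45.9,  88.3]))
bay (array([225., 141.]), array([568. , 187.4, 189.5, 157.6,  88.3]))
pl (array([278., 311.]), array([611.1,  87.4,  59.4,  19.7, 178.3]))
pl (array([278., 233.]), array([612.9, 143.5,  59.9,  51. , 178.4]))
```

View pics/w4.png

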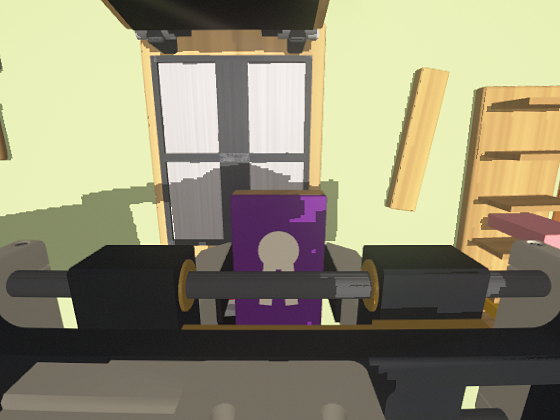

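```bash
python3 - <<'E'
from h import *
c=cam('wrist'); z=np.load('w4.npz'); im=z['im']
H,S,V=cv2.split(cv2.cvtColor(im,cv2.COLOR_RGB2HSV)); print(V[100,190],V[100,280],V[100,232],V[157,190],V[200,200])
for t in (130,150):
    m=(S<60)&(V>t); m[:50]=0; m[154:]=0; m[:,:155]=0; m[:,312:]=0
    m=cv2.morphologyEx(m.astype(np.uint8),cv2.MORPH_OPEN,np.ones((3,3)))
    for q in quads(c,m,24,800): print('bay',q)
print(P(48,-44),P(48,44))
# plaque in hand: far edge top corners
print(onz(c,[(232,196),(326,196)],180.4-8+18-2))
m=(H>125)&(H<150)&(S>70)
# carried plaque top plane ~ tcp-7.9+18
for q in quads(c,m,180.4+10,300): print('pl',q)
E
```

```text
239 243 109 100 133
bay (array([276., 108.]), array([613.4, 230.3,  86.5,  57.3,  88.4]))
bay (array([189., 107.]), array([525.7, 233. ,  86.8,  56.8,  88.2]))
bay (array([276., 107.]), array([613.5, 230.3,  86.5,  57.1,  88.4]))
bay (array([189., 107.]), array([525.7, 233.1,  86.8,  56.5,  88.5]))
[615.34141582 231.13176587   0.        ] [527.37157122 233.43533732   0.        ]
[[589.95071354 174.98521215 188.4       ]
 [638.49280446 173.62863548 188.4       ]]
pl (array([278., 311.]), array([611.6, 107.6,  49.2,  16.3, 178.3]))
pl (array([278., 233.]), array([613.1, 154.1,  49.6,  42.2, 178.4]))
```

The carried purple plaque is square in the grip at (278,260), and the two far bays measure 86.5 x 57 mm as they should. I shift the press origin by about -1 mm in x and lower.

Call:
{"name": "send_rows", "arguments": {
  "rows": [
    {"x":0,"y":-0.007,"z":0.1,"ax":0,"ay":0,"az":0,"jaw":-1},
    {"x":0,"y":-0.007,"z":0.25,"ax":0,"ay":0,"az":0,"jaw":-1},
    {"x":0,"y":-0.007,"z":0.4,"ax":0,"ay":0,"az":0,"jaw":-1},
    {"x":0,"y":-0.007,"z":0.52,"ax":0,"ay":0,"az":0,"jaw":-1},
    {"x":0,"y":-0.007,"z":0.6,"ax":0,"ay":0,"az":0,"jaw":-1},
    {"x":0,"y":-0.007,"z":0.65,"ax":0,"ay":0,"az":0,"jaw":-1},
    {"x":0,"y":-0.007,"z":0.69,"ax":0,"ay":0,"az":0,"jaw":-1},
    {"x":0,"y":-0.007,"z":0.715,"ax":0,"ay":0,"az":0,"jaw":-1},
    {"x":0,"y":-0.007,"z":0.732,"ax":0,"ay":0,"az":0,"jaw":-1},
    {"x":0,"y":-0.007,"z":0.732,"ax":0,"ay":0,"az":0,"jaw":-1}
  ]
}}

```text
time: 17.9
tool_pos: [611.2, 135.5, 33.0]
tcp_rot: [3.141, -0.0, 1.544]
contact_force: [-1.0, 0.1, -0.9]
grip_width: 49.7
finger_force: 30.0
```

Call:
{"name": "send_rows", "arguments": {
  "rows": [
    {"x":0,"y":0,"z":0.005,"ax":0,"ay":0,"az":0,"jaw":-1},
    {"x":0,"y":0,"z":0.005,"ax":0,"ay":0,"az":0,"jaw":0.4},
    {"x":0,"y":0,"z":0.005,"ax":0,"ay":0,"az":0,"jaw":0.4},
    {"x":0,"y":0,"z":0.005,"ax":0,"ay":0,"az":0,"jaw":0.4},
    {"x":0,"y":0,"z":-0.1,"ax":0,"ay":0,"az":0,"jaw":0.4},
    {"x":0,"y":0,"z":-0.25,"ax":0,"ay":0,"az":0,"jaw":0.4},
    {"x":0,"y":0,"z":-0.45,"ax":0,"ay":0,"az":0,"jaw":0.4},
    {"x":0,"y":0,"z":-0.7,"ax":0,"ay":0,"az":0,"jaw":0.4},
    {"x":0,"y":0,"z":-0.95,"ax":0,"ay":0,"az":0,"jaw":0.4},
    {"x":0,"y":0,"z":-0.95,"ax":0,"ay":0,"az":0,"jaw":0.4}
  ]
}}

```text
time: 19.15
tool_pos: [613.2, 135.8, 228.1]
tcp_rot: [3.132, -0.001, 1.545]
contact_force: [-0.6, 0.1, 0.3]
grip_width: 64.2
finger_force: 0.0
```

```bash
sed -i 's/O=np.array(\[570.1,184.3\])/O=np.array([569.2,183.8])/' h.py; python3 - <<'E'
from h import *
st(); im,d=look('wrist',42); im,d=look('top'); look('scene')
print(P(-48,-44)); s=bot.get_obs()['tool_pos']
plan((540,-60,245,2.0),(448,-240,200,2.6),(448.0,-391.9,120,np.radians(177.7)))
E
```

```text
19.15 [613.2 135.8 228.1] [ 3.132e+00 -1.000e-03  1.545e+00] F [-0.6  0.1  0.3] w 64.2 ff 0.0
wrist purple (array([275., 195.]), array([611.4, 136.1,  78.7,  49.1,  88.4]))
top purple (array([ 52., 219.]), array([540.6, 572.2,  75.2,  37. ,   5.9]))
top purple (array([ 16., 192.]), array([617.1, 676. ,  97.1,  55.4,  56.2]))
top pink (array([412., 250.]), array([ 448.7, -392. ,   77.5,   50.1,  179.4]))
top pink (array([ 49., 185.]), array([632.7, 587.6,  82.2,  50.6,  16.6]))
top pink (array([ 12., 157.]), array([715.1, 704.7,  91.4,  53.6,  63.3]))
scene purple (array([462., 402.]), array([535.2, 563.7,  88.7,  54.8,   5.9]))
scene purple (array([298., 284.]), array([603.3, 129.2,  80.3,  50.1,  88.7]))
[611.92842878 134.66466268   0.        ]
x -0.986 y -0.326 z -0.116 az -0.435
  ->  [540. -60. 245.   2.] q6~-0.54
x -0.627 y -0.793 z 0.225 az -0.573
  ->  [ 448.  -240.   200.     2.6] q6~-1.52
x -0.392 y -0.651 z 0.400 az -0.479
  ->  [ 448.    -391.9    120.       3.101] q6~-2.25
```

Purple lies in bay0 within about 2 mm. Next, pink.

Call:
{"name": "send_rows", "arguments": {
  "rows": [
    {"x":-0.08,"y":-0.03,"z":-0.05,"ax":0,"ay":0,"az":-0.04,"jaw":0.4},
    {"x":-0.22,"y":-0.07,"z":-0.1,"ax":0,"ay":0,"az":-0.1,"jaw":0.4},
    {"x":-0.42,"y":-0.14,"z":-0.116,"ax":0,"ay":0,"az":-0.2,"jaw":0.4},
    {"x":-0.62,"y":-0.2,"z":-0.116,"ax":0,"ay":0,"az":-0.3,"jaw":0.4},
    {"x":-0.82,"y":-0.27,"z":-0.116,"ax":0,"ay":0,"az":-0.4,"jaw":0.4},
    {"x":-0.986,"y":-0.326,"z":-0.116,"ax":0,"ay":0,"az":-0.435,"jaw":0.4},
    {"x":-0.986,"y":-0.326,"z":-0.116,"ax":0,"ay":0,"az":-0.435,"jaw":0.4},
    {"x":-0.986,"y":-0.326,"z":-0.116,"ax":0,"ay":0,"az":-0.435,"jaw":0.4},
    {"x":-0.986,"y":-0.326,"z":-0.116,"ax":0,"ay":0,"az":-0.435,"jaw":0.4},
    {"x":-0.986,"y":-0.326,"z":-0.116,"ax":0,"ay":0,"az":-0.435,"jaw":0.4}
  ]
}}

```text
time: 20.55
tool_pos: [540.9, -59.0, 245.8]
tcp_rot: [-3.141, -0.0, 2.001]
contact_force: [-0.4, -0.8, 0.8]
grip_width: 64.5
finger_force: 0.0
```

Call:
{"name": "send_rows", "arguments": {
  "rows": [
    {"x":-0.06,"y":-0.08,"z":0,"ax":0,"ay":0,"az":-0.06,"jaw":0.6},
    {"x":-0.16,"y":-0.2,"z":0,"ax":0,"ay":0,"az":-0.15,"jaw":0.6},
    {"x":-0.3,"y":-0.38,"z":0.05,"ax":0,"ay":0,"az":-0.28,"jaw":0.6},
    {"x":-0.46,"y":-0.58,"z":0.15,"ax":0,"ay":0,"az":-0.42,"jaw":0.6},
    {"x":-0.627,"y":-0.793,"z":0.225,"ax":0,"ay":0,"az":-0.573,"jaw":0.6},
    {"x":-0.627,"y":-0.793,"z":0.225,"ax":0,"ay":0,"az":-0.573,"jaw":0.6},
    {"x":-0.627,"y":-0.793,"z":0.225,"ax":0,"ay":0,"az":-0.573,"jaw":0.6},
    {"x":-0.627,"y":-0.793,"z":0.225,"ax":0,"ay":0,"az":-0.573,"jaw":0.6},
    {"x":-0.627,"y":-0.793,"z":0.225,"ax":0,"ay":0,"az":-0.573,"jaw":0.6},
    {"x":-0.627,"y":-0.793,"z":0.225,"ax":0,"ay":0,"az":-0.573,"jaw":0.6}
  ]
}}

```text
time: 21.8
tool_pos: [449.1, -239.3, 201.3]
tcp_rot: [3.142, 0.0, 2.601]
contact_force: [0.2, -0.1, 0.0]
grip_width: 73.5
finger_force: 0.0
```

Call:
{"name": "send_rows", "arguments": {
  "rows": [
    {"x":-0.06,"y":-0.1,"z":0.06,"ax":0,"ay":0,"az":-0.08,"jaw":0.6},
    {"x":-0.16,"y":-0.26,"z":0.15,"ax":0,"ay":0,"az":-0.2,"jaw":0.6},
    {"x":-0.28,"y":-0.46,"z":0.28,"ax":0,"ay":0,"az":-0.34,"jaw":0.6},
    {"x":-0.392,"y":-0.651,"z":0.4,"ax":0,"ay":0,"az":-0.479,"jaw":0.6},
    {"x":-0.392,"y":-0.651,"z":0.4,"ax":0,"ay":0,"az":-0.479,"jaw":0.6},
    {"x":-0.392,"y":-0.651,"z":0.4,"ax":0,"ay":0,"az":-0.479,"jaw":0.6},
    {"x":-0.392,"y":-0.651,"z":0.4,"ax":0,"ay":0,"az":-0.479,"jaw":0.6},
    {"x":-0.392,"y":-0.651,"z":0.4,"ax":0,"ay":0,"az":-0.479,"jaw":0.6},
    {"x":-0.392,"y":-0.651,"z":0.4,"ax":0,"ay":0,"az":-0.479,"jaw":0.6},
    {"x":-0.392,"y":-0.651,"z":0.4,"ax":0,"ay":0,"az":-0.479,"jaw":0.6}
  ]
}}

```text
time: 23.05
tool_pos: [448.9, -391.7, 121.3]
tcp_rot: [-3.141, 0.0, 3.102]
contact_force: [-0.4, -0.0, -0.6]
grip_width: 73.3
finger_force: 0.0
```

```bash
python3 - <<'E'
from h import *
st(); look('wrist'); im,d=look('scene')
E
```

```text
23.05 [ 448.9 -391.7  121.3] [-3.141  0.     3.102] F [-0.4 -0.  -0.6] w 73.3 ff 0.0
wrist pink (array([276., 210.]), array([ 446.7, -393.6,   78.6,   48.9,  177.6]))
scene purple (array([462., 402.]), array([535.2, 563.7,  88.7,  54.8,   5.9]))
scene purple (array([297., 284.]), array([603.5, 128.4,  82. ,  50.6,  88.7]))
```

Call:
{"name": "send_rows", "arguments": {
  "rows": [
    {"x":0.005,"y":-0.004,"z":0.12,"ax":0,"ay":0,"az":0,"jaw":0.6},
    {"x":0.005,"y":-0.004,"z":0.28,"ax":0,"ay":0,"az":0,"jaw":0.6},
    {"x":0.005,"y":-0.004,"z":0.44,"ax":0,"ay":0,"az":0,"jaw":0.6},
    {"x":0.005,"y":-0.004,"z":0.57,"ax":0,"ay":0,"az":0,"jaw":0.6},
    {"x":0.005,"y":-0.004,"z":0.57,"ax":0,"ay":0,"az":0,"jaw":0.6},
    {"x":0.005,"y":-0.004,"z":0.57,"ax":0,"ay":0,"az":0,"jaw":-1},
    {"x":0.005,"y":-0.004,"z":0.57,"ax":0,"ay":0,"az":0,"jaw":-1},
    {"x":0.005,"y":-0.004,"z":0.57,"ax":0,"ay":0,"az":0,"jaw":-1},
    {"x":0.005,"y":-0.004,"z":0.57,"ax":0,"ay":0,"az":0,"jaw":-1},
    {"x":0.005,"y":-0.004,"z":0.57,"ax":0,"ay":0,"az":0,"jaw":-1}
  ]
}}

```text
time: 24.4
tool_pos: [448.1, -393.1, 8.2]
tcp_rot: [-3.14, 0.001, 3.102]
contact_force: [-0.4, 0.6, 5.3]
grip_width: 49.7
finger_force: 30.0
```

Call:
{"name": "send_rows", "arguments": {
  "rows": [
    {"x":0,"y":0,"z":-0.05,"ax":0,"ay":0,"az":0,"jaw":-1},
    {"x":0,"y":0,"z":-0.15,"ax":0,"ay":0,"az":0,"jaw":-1},
    {"x":0,"y":0,"z":-0.3,"ax":0,"ay":0,"az":0,"jaw":-1},
    {"x":0,"y":0,"z":-0.45,"ax":0,"ay":0,"az":0,"jaw":-1},
    {"x":0,"y":0,"z":-0.6,"ax":0,"ay":0,"az":0,"jaw":-1},
    {"x":0,"y":0,"z":-0.75,"ax":0,"ay":0,"az":0,"jaw":-1},
    {"x":0,"y":0,"z":-0.9,"ax":0,"ay":0,"az":0,"jaw":-1},
    {"x":0,"y":0,"z":-1,"ax":0,"ay":0,"az":0,"jaw":-1},
    {"x":0,"y":0,"z":-1,"ax":0,"ay":0,"az":0,"jaw":-1},
    {"x":0,"y":0,"z":-1,"ax":0,"ay":0,"az":0,"jaw":-1}
  ]
}}

```text
time: 25.65
tool_pos: [447.3, -392.2, 206.2]
tcp_rot: [3.14, -0.001, 3.102]
contact_force: [0.1, 0.2, -0.9]
grip_width: 50.0
finger_force: 30.0
```

```bash
python3 - <<'E'
from h import *
st(); s=bot.get_obs(); b=P(-48,44); print(b)
plan((450,-230,240,2.6),(480,-60,245,2.0),(b[0],b[1],180,Y0))
E
```

```text
25.65 [ 447.3 -392.2  206.2] [ 3.140e+00 -1.000e-03  3.102e+00] F [ 0.1  0.2 -0.9] w 50.0 ff 30.0
[523.95858418 136.96823413   0.        ]
x 0.019 y 0.811 z -0.169 az 0.479
  ->  [ 450.  -230.   240.     2.6] q6~-1.50
x 0.310 y 0.806 z -0.025 az 0.573
  ->  [480. -60. 245.   2.] q6~-0.55
x 0.804 y 0.610 z 0.325 az 0.435
  ->  [523.959 136.968 180.      1.545] q6~0.28
```

Call:
{"name": "send_rows", "arguments": {
  "rows": [
    {"x":0,"y":0.08,"z":-0.05,"ax":0,"ay":0,"az":0.05,"jaw":-1},
    {"x":0,"y":0.2,"z":-0.1,"ax":0,"ay":0,"az":0.12,"jaw":-1},
    {"x":0.01,"y":0.36,"z":-0.17,"ax":0,"ay":0,"az":0.22,"jaw":-1},
    {"x":0.01,"y":0.54,"z":-0.17,"ax":0,"ay":0,"az":0.33,"jaw":-1},
    {"x":0.02,"y":0.7,"z":-0.17,"ax":0,"ay":0,"az":0.42,"jaw":-1},
    {"x":0.02,"y":0.81,"z":-0.17,"ax":0,"ay":0,"az":0.479,"jaw":-1},
    {"x":0.02,"y":0.81,"z":-0.17,"ax":0,"ay":0,"az":0.479,"jaw":-1},
    {"x":0.02,"y":0.81,"z":-0.17,"ax":0,"ay":0,"az":0.479,"jaw":-1},
    {"x":0.02,"y":0.81,"z":-0.17,"ax":0,"ay":0,"az":0.479,"jaw":-1},
    {"x":0.02,"y":0.81,"z":-0.17,"ax":0,"ay":0,"az":0.479,"jaw":-1}
  ]
}}

```text
time: 26.9
tool_pos: [450.0, -231.2, 240.8]
tcp_rot: [3.142, -0.0, 2.599]
contact_force: [-0.1, 0.0, -1.0]
grip_width: 49.7
finger_force: 30.0
```

Call:
{"name": "send_rows", "arguments": {
  "rows": [
    {"x":0.03,"y":0.08,"z":-0.025,"ax":0,"ay":0,"az":0.06,"jaw":-1},
    {"x":0.08,"y":0.2,"z":-0.025,"ax":0,"ay":0,"az":0.15,"jaw":-1},
    {"x":0.14,"y":0.36,"z":-0.025,"ax":0,"ay":0,"az":0.27,"jaw":-1},
    {"x":0.21,"y":0.54,"z":-0.025,"ax":0,"ay":0,"az":0.4,"jaw":-1},
    {"x":0.27,"y":0.7,"z":-0.025,"ax":0,"ay":0,"az":0.5,"jaw":-1},
    {"x":0.31,"y":0.806,"z":-0.025,"ax":0,"ay":0,"az":0.573,"jaw":-1},
    {"x":0.31,"y":0.806,"z":-0.025,"ax":0,"ay":0,"az":0.573,"jaw":-1},
    {"x":0.31,"y":0.806,"z":-0.025,"ax":0,"ay":0,"az":0.573,"jaw":-1},
    {"x":0.31,"y":0.806,"z":-0.025,"ax":0,"ay":0,"az":0.573,"jaw":-1},
    {"x":0.31,"y":0.806,"z":-0.025,"ax":0,"ay":0,"az":0.573,"jaw":-1}
  ]
}}

```text
time: 28.15
tool_pos: [480.1, -61.2, 246.1]
tcp_rot: [3.142, 0.0, 1.999]
contact_force: [-0.4, -0.4, -1.0]
grip_width: 49.8
finger_force: 30.0
```

Call:
{"name": "send_rows", "arguments": {
  "rows": [
    {"x":0.07,"y":0.06,"z":0,"ax":0,"ay":0,"az":0.04,"jaw":-1},
    {"x":0.2,"y":0.15,"z":0,"ax":0,"ay":0,"az":0.1,"jaw":-1},
    {"x":0.36,"y":0.27,"z":0,"ax":0,"ay":0,"az":0.2,"jaw":-1},
    {"x":0.53,"y":0.4,"z":0.05,"ax":0,"ay":0,"az":0.3,"jaw":-1},
    {"x":0.69,"y":0.52,"z":0.15,"ax":0,"ay":0,"az":0.4,"jaw":-1},
    {"x":0.804,"y":0.61,"z":0.325,"ax":0,"ay":0,"az":0.435,"jaw":-1},
    {"x":0.804,"y":0.61,"z":0.325,"ax":0,"ay":0,"az":0.435,"jaw":-1},
    {"x":0.804,"y":0.61,"z":0.325,"ax":0,"ay":0,"az":0.435,"jaw":-1},
    {"x":0.804,"y":0.61,"z":0.325,"ax":0,"ay":0,"az":0.435,"jaw":-1},
    {"x":0.804,"y":0.61,"z":0.325,"ax":0,"ay":0,"az":0.435,"jaw":-1}
  ]
}}

```text
time: 29.4
tool_pos: [524.6, 135.7, 182.1]
tcp_rot: [3.14, -0.0, 1.543]
contact_force: [0.1, 0.6, -1.1]
grip_width: 49.6
finger_force: 30.0
```

```bash
python3 - <<'E'
from h import *
st(); c=cam('wrist'); im,d=look('wrist'); save(im,'w5')
H,S,V=cv2.split(cv2.cvtColor(im,cv2.COLOR_RGB2HSV))
m=((H<8)|(H>168))&(S>50)&(V>80); m=cv2.morphologyEx(m.astype(np.uint8),cv2.MORPH_CLOSE,np.ones((5,5)))
for q in quads(c,m,190,300): print('carried',q)
for q in quads(c,(H>125)&(H<150)&(S>70),42,300): print('purple',q)
s=bot.get_obs(); b=P(-48,44); plan((b[0],b[1],33,Y0))
E
```

```text
29.4 [524.6 135.7 182.1] [ 3.14  -0.     1.543] F [ 0.1  0.6 -1.1] w 49.6 ff 30.0
wrist purple (array([361., 201.]), array([617.9, 130.9,  85.2,  53.4,  88.7]))
carried (array([278., 311.]), array([524. , 107.1,  50. ,  16.6, 178.3]))
carried (array([278., 232.]), array([525.2, 155.1,  50.3,  44.5, 178.3]))
purple (array([361., 201.]), array([611. , 136.5,  78.8,  49.4,  88.7]))
x 0.006 y -0.003 z 0.745 az -0.001
  ->  [523.959 136.968  33.      1.545] q6~0.28
```

View pics/w5.png

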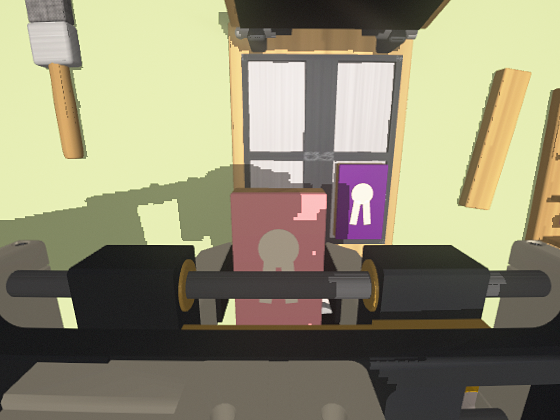

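Pink is square in the grip and purple lies flat in bay0 at (361,201). Lowering into bay1.

Call:
{"name": "send_rows", "arguments": {
  "rows": [
    {"x":0.005,"y":-0.004,"z":0.1,"ax":0,"ay":0,"az":0,"jaw":-1},
    {"x":0.005,"y":-0.004,"z":0.25,"ax":0,"ay":0,"az":0,"jaw":-1},
    {"x":0.005,"y":-0.004,"z":0.4,"ax":0,"ay":0,"az":0,"jaw":-1},
    {"x":0.005,"y":-0.004,"z":0.52,"ax":0,"ay":0,"az":0,"jaw":-1},
    {"x":0.005,"y":-0.004,"z":0.6,"ax":0,"ay":0,"az":0,"jaw":-1},
    {"x":0.005,"y":-0.004,"z":0.66,"ax":0,"ay":0,"az":0,"jaw":-1},
    {"x":0.005,"y":-0.004,"z":0.7,"ax":0,"ay":0,"az":0,"jaw":-1},
    {"x":0.005,"y":-0.004,"z":0.725,"ax":0,"ay":0,"az":0,"jaw":-1},
    {"x":0.005,"y":-0.004,"z":0.742,"ax":0,"ay":0,"az":0,"jaw":-1},
    {"x":0.005,"y":-0.004,"z":0.742,"ax":0,"ay":0,"az":0,"jaw":-1}
  ]
}}

```text
time: 30.7
tool_pos: [523.5, 137.5, 32.8]
tcp_rot: [3.141, -0.0, 1.544]
contact_force: [-1.0, -0.6, 0.2]
grip_width: 49.5
finger_force: 30.0
```

Call:
{"name": "send_rows", "arguments": {
  "rows": [
    {"x":0,"y":0,"z":0,"ax":0,"ay":0,"az":0,"jaw":-1},
    {"x":0,"y":0,"z":0,"ax":0,"ay":0,"az":0,"jaw":0.4},
    {"x":0,"y":0,"z":0,"ax":0,"ay":0,"az":0,"jaw":0.4},
    {"x":0,"y":0,"z":0,"ax":0,"ay":0,"az":0,"jaw":0.4},
    {"x":0,"y":0,"z":-0.1,"ax":0,"ay":0,"az":0,"jaw":0.4},
    {"x":0,"y":0,"z":-0.25,"ax":0,"ay":0,"az":0,"jaw":0.4},
    {"x":0,"y":0,"z":-0.45,"ax":0,"ay":0,"az":0,"jaw":0.4},
    {"x":0,"y":0,"z":-0.7,"ax":0,"ay":0,"az":0,"jaw":0.4},
    {"x":0,"y":0,"z":-0.95,"ax":0,"ay":0,"az":0,"jaw":0.4},
    {"x":0,"y":0,"z":-0.95,"ax":0,"ay":0,"az":0,"jaw":0.4}
  ]
}}

```text
time: 31.95
tool_pos: [525.5, 137.7, 227.1]
tcp_rot: [3.133, -0.001, 1.544]
contact_force: [0.5, -0.3, -0.7]
grip_width: 64.3
finger_force: 0.0
```

```bash
python3 - <<'E'
from h import *
st(); im,d=look('wrist',42); np.savez('w6.npz',im=im,d=d); im,d=bot.capture('scene'); np.savez('s6.npz',im=im,d=d); save(cv2.resize(im[180:360,220:440],(770,630))[:600],'s6')
print(P(-48,-44),P(-48,44))
E
```

```text
31.95 [525.5 137.7 227.1] [ 3.133e+00 -1.000e-03  1.544e+00] F [ 0.5 -0.3 -0.7] w 64.3 ff 0.0
wrist purple (array([349., 195.]), array([611.1, 135.7,  79.1,  49.7,  88.8]))
wrist pink (array([275., 194.]), array([523.9, 139.4,  78.5,  49.9,  88.6]))
[611.92842878 134.66466268   0.        ] [523.95858418 136.96823413   0.        ]
```

View pics/s6.png

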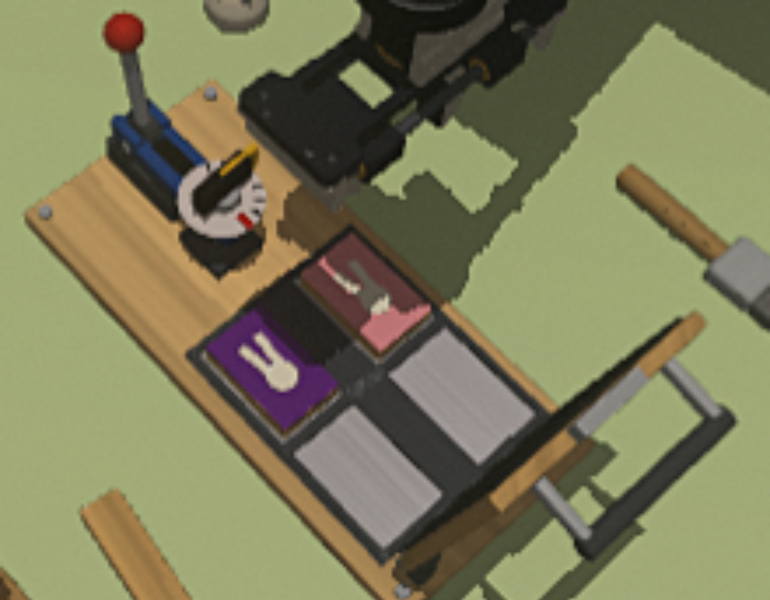

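Both plaques are flat in bay0 and bay1, and the lever is upright. The nut's yellow pointer is up and right of its stud, and the red mark is on the side facing the lid. The lid's handle is the dark rod at the lower right. Next I measure the handle and the pointer.

```bash
python3 - <<'E'
from h import *
c=cam('scene'); z=np.load('s6.npz'); im,d=z['im'],z['d']
vv,uu=np.mgrid[260:360,340:450]; uv=np.c_[uu.ravel(),vv.ravel()]; p=pts(c,d,uv)
a=np.radians(88.5); Q=np.c_[(p[:,:2]-O)@[np.cos(a),np.sin(a)],(p[:,:2]-O)@[-np.sin(a),np.cos(a)],p[:,2]]
rgb=im[uv[:,1],uv[:,0]].astype(int)
m=(Q[:,0]>150)&(Q[:,0]<240)&(abs(Q[:,1])<80)&(Q[:,2]>150)
m2=m&(rgb.max(1)<75); print('dark',m2.sum(),Q[m2].min(0).round(),np.median(Q[m2],0).round(),Q[m2].max(0).round())
for th in (1.5,1.6,1.65,1.7,1.75,1.8):
    print(th,(110-196*np.cos(th)+48.5*np.sin(th)).round(1),(50.5+196*np.sin(th)+48.5*np.cos(th)).round(1))
# rod pixels: rod band
k=m2&(abs(Q[:,1])<40); b,_=np.histogram(Q[k][:,1],8); print(b); print(np.percentile(Q[k],[5,25,50,75,95],axis=0).round(1))
# nut pointer
H,S,V=cv2.split(cv2.cvtColor(im,cv2.COLOR_RGB2HSV)); y=(H>18)&(H<34)&(S>150)&(V>90); y[:215]=0;y[260:]=0;y[:,:270]=0;y[:,300:]=0
v,u=np.nonzero(y); t=onz(c,np.c_[u,v],112).mean(0); e=t[:2]-P(-150,0)[:2]; print('ptr',len(u),t.round(1),np.hypot(*e).round(1),'angP',(np.arctan2(e[1],e[0])-a))
zz=np.load('top0.npz'); c=cam('top'); im=zz['im']; H,S,V=cv2.split(cv2.cvtColor(im,cv2.COLOR_RGB2HSV)); y=(H>18)&(H<34)&(S>150)&(V>90); y[:185]=0;y[225:]=0;y[:,:235]=0;y[:,270:]=0
v,u=np.nonzero(y); t=onz(c,np.c_[u,v],112).mean(0); e=t[:2]-P(-150,0)[:2]; print('ptr',len(u),t.round(1),np.hypot(*e).round(1),'angP',(np.arctan2(e[1],e[0])-a))
E
```

```text
dark 462 [153. -59. 226.] [199.  -9. 237.] [205.  57. 265.]
1.5 144.5 249.4
1.6 164.2 245.0
1.65 173.9 242.0
1.7 183.3 238.6
1.75 192.7 234.7
1.8 201.8 230.4
[39 47 37 34 36 31 34 31]
[[192.8 -35.6 234. ]
 [195.8 -23.3 236.1]
 [199.2  -3.9 237.7]
 [202.4  17.7 239.2]
 [204.7  35.1 240.9]]
ptr 34 [544.5  33.1 112. ] 20.8 angP -4.650879856861546
ptr 31 [549.6  34.4 112. ] 15.6 angP 1.5619880695962578
```

Handle measured: rod centre at P x≈199, z≈231, so the lid is at about 1.79 rad and leaning well back. I'll go round behind it with closed fingers, nudge it forward past upright, then pinch the handle. The nut reads about 1.0.

```bash
python3 - <<'E'
from h import *
b=P(236,0); print(b); Y=Y0+np.pi/2
plan((400,230,255,2.5),(430,425,255,Y),(b[0],b[1],217,Y))
e=P(100+26,0); plan((e[0],e[1],217,Y),start=(b[0],b[1],217,Y))
E
```

```text
[575.3777598  419.71912869   0.        ]
x 0.446 y -0.628 z -0.161 az -0.913
  ->  [400.  230.  255.    2.5] q6~-0.41
x 0.463 y 0.871 z 0.000 az -0.588
  ->  [430.    425.    255.      3.115] q6~-0.77
x -0.727 y -0.007 z 0.190 az -0.000
  ->  [575.378 419.719 217.      3.115] q6~-0.91
x -0.000 y -0.550 z 0.000 az -0.000
  ->  [572.498 309.757 217.      3.115] q6~-1.05
```

Call:
{"name": "send_rows", "arguments": {
  "rows": [
    {"x":0.05,"y":-0.07,"z":-0.05,"ax":0,"ay":0,"az":-0.12,"jaw":0.4},
    {"x":0.13,"y":-0.18,"z":-0.1,"ax":0,"ay":0,"az":-0.28,"jaw":-1},
    {"x":0.22,"y":-0.31,"z":-0.14,"ax":0,"ay":0,"az":-0.45,"jaw":-1},
    {"x":0.32,"y":-0.45,"z":-0.16,"ax":0,"ay":0,"az":-0.62,"jaw":-1},
    {"x":0.4,"y":-0.56,"z":-0.16,"ax":0,"ay":0,"az":-0.79,"jaw":-1},
    {"x":0.446,"y":-0.628,"z":-0.16,"ax":0,"ay":0,"az":-0.913,"jaw":-1},
    {"x":0.446,"y":-0.628,"z":-0.16,"ax":0,"ay":0,"az":-0.913,"jaw":-1},
    {"x":0.446,"y":-0.628,"z":-0.16,"ax":0,"ay":0,"az":-0.913,"jaw":-1},
    {"x":0.446,"y":-0.628,"z":-0.16,"ax":0,"ay":0,"az":-0.913,"jaw":-1},
    {"x":0.446,"y":-0.628,"z":-0.16,"ax":0,"ay":0,"az":-0.913,"jaw":-1}
  ]
}}

```text
time: 33.3
tool_pos: [400.6, 229.6, 254.5]
tcp_rot: [-3.141, -0.0, 2.499]
contact_force: [0.2, 0.3, 0.5]
grip_width: 0.2
finger_force: 0.0
```

Call:
{"name": "send_rows", "arguments": {
  "rows": [
    {"x":0.04,"y":0.08,"z":0,"ax":0,"ay":0,"az":-0.06,"jaw":-1},
    {"x":0.12,"y":0.22,"z":0,"ax":0,"ay":0,"az":-0.15,"jaw":-1},
    {"x":0.21,"y":0.4,"z":0,"ax":0,"ay":0,"az":-0.27,"jaw":-1},
    {"x":0.31,"y":0.58,"z":0,"ax":0,"ay":0,"az":-0.4,"jaw":-1},
    {"x":0.4,"y":0.75,"z":0,"ax":0,"ay":0,"az":-0.5,"jaw":-1},
    {"x":0.463,"y":0.871,"z":0,"ax":0,"ay":0,"az":-0.588,"jaw":-1},
    {"x":0.463,"y":0.871,"z":0,"ax":0,"ay":0,"az":-0.588,"jaw":-1},
    {"x":0.463,"y":0.871,"z":0,"ax":0,"ay":0,"az":-0.588,"jaw":-1},
    {"x":0.463,"y":0.871,"z":0,"ax":0,"ay":0,"az":-0.588,"jaw":-1},
    {"x":0.463,"y":0.871,"z":0,"ax":0,"ay":0,"az":-0.588,"jaw":-1}
  ]
}}

```text
time: 34.55
tool_pos: [430.3, 424.3, 255.1]
tcp_rot: [3.141, 0.0, 3.115]
contact_force: [-0.5, 0.9, -0.5]
grip_width: 0.5
finger_force: 0.0
```

```bash
python3 - <<'E'
from h import *
st(); b=P(236,0); plan((b[0],b[1],217,Y0+np.pi/2))
im,d=bot.capture('scene'); c=cam('scene'); np.savez('s7.npz',im=im,d=d); save(im[150:,200:],'s7')
vv,uu=np.mgrid[260:360,340:450]; uv=np.c_[uu.ravel(),vv.ravel()]; p=pts(c,d,uv); a=Y0
Q=np.c_[(p[:,:2]-O)@[np.cos(a),np.sin(a)],(p[:,:2]-O)@[-np.sin(a),np.cos(a)],p[:,2]]
m=(Q[:,0]>150)&(Q[:,0]<215)&(abs(Q[:,1])<40)&(Q[:,2]>225)&(Q[:,2]<245)&(im[uv[:,1],uv[:,0]].max(1)<75); print(m.sum(),np.percentile(Q[m],[5,50,95],axis=0).round())
E
```

```text
34.55 [430.3 424.3 255.1] [3.141 0.    3.115] F [-0.5  0.9 -0.5] w 0.5 ff 0.0
x -0.726 y -0.004 z 0.191 az -0.000
  ->  [575.378 419.719 217.      3.115] q6~-0.91
288 [[193. -37. 234.]
 [199.  -3. 237.]
 [205.  36. 240.]]
```

View pics/s7.png

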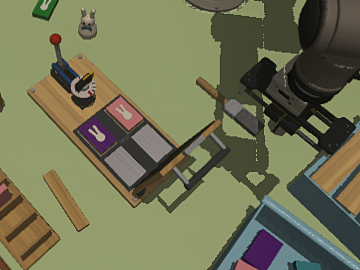

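The gripper hangs clear of the lid on the robot's side, and the rod is at (205,165) in the crop. I move in behind the rod and push it forward slowly.

Call:
{"name": "send_rows", "arguments": {
  "rows": [
    {"x":-0.08,"y":-0.004,"z":0.05,"ax":0,"ay":0,"az":0,"jaw":-1},
    {"x":-0.2,"y":-0.004,"z":0.12,"ax":0,"ay":0,"az":0,"jaw":-1},
    {"x":-0.34,"y":-0.004,"z":0.19,"ax":0,"ay":0,"az":0,"jaw":-1},
    {"x":-0.48,"y":-0.004,"z":0.19,"ax":0,"ay":0,"az":0,"jaw":-1},
    {"x":-0.62,"y":-0.004,"z":0.19,"ax":0,"ay":0,"az":0,"jaw":-1},
    {"x":-0.726,"y":-0.004,"z":0.19,"ax":0,"ay":0,"az":0,"jaw":-1},
    {"x":-0.726,"y":-0.004,"z":0.19,"ax":0,"ay":0,"az":0,"jaw":-1},
    {"x":-0.726,"y":-0.004,"z":0.19,"ax":0,"ay":0,"az":0,"jaw":-1},
    {"x":-0.726,"y":-0.004,"z":0.19,"ax":0,"ay":0,"az":0,"jaw":-1},
    {"x":-0.726,"y":-0.004,"z":0.19,"ax":0,"ay":0,"az":0,"jaw":-1}
  ]
}}

```text
time: 35.85
tool_pos: [574.8, 420.8, 217.2]
tcp_rot: [3.141, 0.0, 3.117]
contact_force: [-0.1, 0.2, -0.8]
grip_width: 0.6
finger_force: 0.0
```

Call:
{"name": "send_rows", "arguments": {
  "rows": [
    {"x":0,"y":-0.05,"z":0,"ax":0,"ay":0,"az":0,"jaw":-1},
    {"x":0,"y":-0.1,"z":0,"ax":0,"ay":0,"az":0,"jaw":-1},
    {"x":0,"y":-0.16,"z":0,"ax":0,"ay":0,"az":0,"jaw":-1},
    {"x":0,"y":-0.22,"z":0,"ax":0,"ay":0,"az":0,"jaw":-1},
    {"x":0,"y":-0.28,"z":0,"ax":0,"ay":0,"az":0,"jaw":-1},
    {"x":0,"y":-0.34,"z":0,"ax":0,"ay":0,"az":0,"jaw":-1},
    {"x":0,"y":-0.4,"z":0,"ax":0,"ay":0,"az":0,"jaw":-1},
    {"x":0,"y":-0.46,"z":0,"ax":0,"ay":0,"az":0,"jaw":-1},
    {"x":0,"y":-0.5,"z":0,"ax":0,"ay":0,"az":0,"jaw":-1},
    {"x":0,"y":-0.5,"z":0,"ax":0,"ay":0,"az":0,"jaw":-1}
  ]
}}

```text
time: 37.1
tool_pos: [572.7, 319.1, 216.2]
tcp_rot: [-3.14, -0.001, 3.115]
contact_force: [0.2, 0.0, -0.4]
grip_width: 0.4
finger_force: 0.0
```

```bash
python3 - <<'E'
from h import *
st(); im,d=bot.capture('scene'); c=cam('scene'); np.savez('s8.npz',im=im,d=d); save(im[150:,200:],'s8')
E
```

```text
37.1 [572.7 319.1 216.2] [-3.140e+00 -1.000e-03  3.115e+00] F [ 0.2  0.  -0.4] w 0.4 ff 0.0
```

View pics/s8.png

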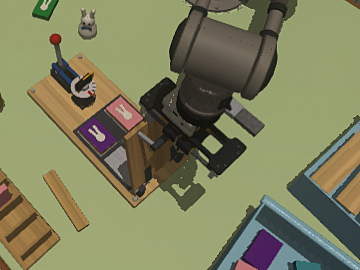

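Call:
{"name": "send_rows", "arguments": {
  "rows": [
    {"x":0,"y":0.06,"z":0,"ax":0,"ay":0,"az":0,"jaw":-1},
    {"x":0,"y":0.15,"z":0,"ax":0,"ay":0,"az":0,"jaw":-1},
    {"x":0,"y":0.2,"z":-0.05,"ax":0,"ay":0,"az":0,"jaw":-1},
    {"x":0,"y":0.2,"z":-0.18,"ax":0,"ay":0,"az":0,"jaw":0.2},
    {"x":0,"y":0.2,"z":-0.32,"ax":0,"ay":0,"az":0,"jaw":0.2},
    {"x":0,"y":0.2,"z":-0.45,"ax":0,"ay":0,"az":0,"jaw":0.2},
    {"x":0,"y":0.2,"z":-0.5,"ax":0,"ay":0,"az":0,"jaw":0.2},
    {"x":0,"y":0.2,"z":-0.5,"ax":0,"ay":0,"az":0,"jaw":0.2},
    {"x":0,"y":0.2,"z":-0.5,"ax":0,"ay":0,"az":0,"jaw":0.2},
    {"x":0,"y":0.2,"z":-0.5,"ax":0,"ay":0,"az":0,"jaw":0.2}
  ]
}}

```text
time: 38.4
tool_pos: [573.6, 360.4, 315.5]
tcp_rot: [-3.141, -0.002, 3.116]
contact_force: [-0.1, 0.5, -0.2]
grip_width: 55.2
finger_force: 0.0
```

```bash
python3 - <<'E'
from h import *
st(); c=cam('wrist'); im,d=bot.capture('wrist'); np.savez('w9.npz',im=im,d=d); save(im,'w9')
E
```

```text
38.4 [573.6 360.4 315.5] [-3.141e+00 -2.000e-03  3.116e+00] F [-0.1  0.5 -0.2] w 55.2 ff 0.0
```

View pics/w9.png

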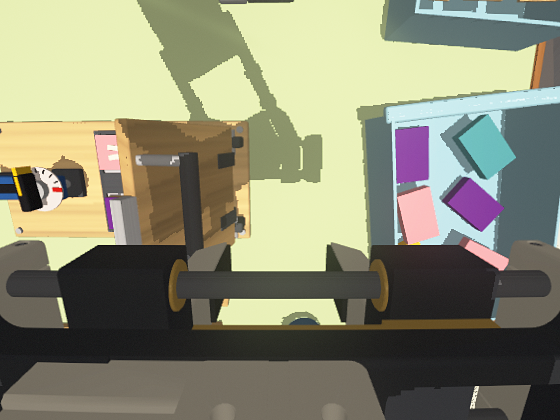

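The rod stands at column 190, rows 155–250, with the lid past upright behind it. I'll get its position from depth.

```bash
python3 - <<'E'
from h import *
c=cam('wrist'); z=np.load('w9.npz'); im,d=z['im'],z['d']
vv,uu=np.mgrid[165:240,165:215]; uv=np.c_[uu.ravel(),vv.ravel()]; p=pts(c,d,uv); a=Y0
Q=np.c_[(p[:,:2]-O)@[np.cos(a),np.sin(a)],(p[:,:2]-O)@[-np.sin(a),np.cos(a)],p[:,2]]
m=(im[uv[:,1],uv[:,0]].max(1)<75)&(Q[:,2]>225); print(m.sum(),np.percentile(Q[m],[5,25,50,75,95],axis=0).round(1))
cx,cz=((c['o'][:2]-O)@[np.cos(a),np.sin(a)],c['o'][2]); print(cx,cz)
for u0 in (np.percentile(uv[m][:,0],[2,50,98])): print(u0)
for th in (1.2,1.25,1.3,1.35,1.4): print(th,(110-196*np.cos(th)+48.5*np.sin(th)).round(1),(50.5+196*np.sin(th)+48.5*np.cos(th)).round(1))
E
```

```text
1383 [[104.6  -4.8 253.7]
 [107.9   7.8 256.4]
 [111.5  22.5 257.8]
 [114.5  36.5 258.6]
 [116.4  47.3 259.5]]
176.96546417557536 473.0369362422943
181.0
191.0
200.0
1.2 84.2 250.8
1.25 94.2 251.8
1.3 104.3 252.3
1.35 114.4 252.4
1.4 124.5 251.9
```

Call:
{"name": "send_rows", "arguments": {
  "rows": [
    {"x":0,"y":-0.08,"z":0,"ax":0,"ay":0,"az":0,"jaw":-0.35},
    {"x":0.007,"y":-0.2,"z":0,"ax":0,"ay":0,"az":0,"jaw":-0.35},
    {"x":0.007,"y":-0.336,"z":0,"ax":0,"ay":0,"az":0,"jaw":-0.35},
    {"x":0.007,"y":-0.336,"z":0,"ax":0,"ay":0,"az":0,"jaw":-0.35},
    {"x":0.007,"y":-0.336,"z":0,"ax":0,"ay":0,"az":0,"jaw":-0.35},
    {"x":0.007,"y":-0.336,"z":0.1,"ax":0,"ay":0,"az":0,"jaw":-0.35},
    {"x":0.007,"y":-0.336,"z":0.2,"ax":0,"ay":0,"az":0,"jaw":-0.35},
    {"x":0.007,"y":-0.336,"z":0.3,"ax":0,"ay":0,"az":0,"jaw":-0.35},
    {"x":0.007,"y":-0.336,"z":0.388,"ax":0,"ay":0,"az":0,"jaw":-0.35},
    {"x":0.007,"y":-0.336,"z":0.388,"ax":0,"ay":0,"az":0,"jaw":-0.35}
  ]
}}

```text
time: 39.7
tool_pos: [569.9, 293.8, 237.5]
tcp_rot: [-3.141, -0.003, 3.117]
contact_force: [0.7, -0.4, 0.4]
grip_width: 29.8
finger_force: 0.0
```

Call:
{"name": "send_rows", "arguments": {
  "rows": [
    {"x":0,"y":0,"z":0,"ax":0,"ay":0,"az":0,"jaw":-1},
    {"x":0,"y":0,"z":0,"ax":0,"ay":0,"az":0,"jaw":-1},
    {"x":0,"y":0,"z":0,"ax":0,"ay":0,"az":0,"jaw":-1},
    {"x":0,"y":0,"z":0,"ax":0,"ay":0,"az":0,"jaw":-1},
    {"x":0,"y":0,"z":0,"ax":0,"ay":0,"az":0,"jaw":-1},
    {"x":0,"y":0,"z":0,"ax":0,"ay":0,"az":0,"jaw":-1},
    {"x":0,"y":0,"z":0,"ax":0,"ay":0,"az":0,"jaw":-1},
    {"x":0,"y":0,"z":0,"ax":0,"ay":0,"az":0,"jaw":-1},
    {"x":0,"y":0,"z":0,"ax":0,"ay":0,"az":0,"jaw":-1},
    {"x":0,"y":0,"z":0,"ax":0,"ay":0,"az":0,"jaw":-1}
  ]
}}

```text
time: 40.95
tool_pos: [571.1, 293.5, 240.1]
tcp_rot: [3.141, 0.002, 3.116]
contact_force: [-0.4, 1.1, 5.9]
grip_width: 13.3
finger_force: 30.0
```

```bash
python3 - <<'E'
from h import *
st(); t=bot.get_obs()['tool_pos']; px=(t[:2]-O)@[np.cos(Y0),np.sin(Y0)]; print(px)
f=lambda th:np.array([-196*np.cos(th)+48.5*np.sin(th),196*np.sin(th)+48.5*np.cos(th)])
from scipy.optimize import brentq
th0=brentq(lambda q:f(q)[0]-(px-110),0.3,1.7); print('th0',th0,'gripdepth',f(th0)[1]+50.5-t[2])
q0=f(th0)
for th in np.r_[np.arange(1.25,0.04,-.05),0.02,0]:
    e=(f(th)-q0)/200; print('%.2f y %.3f z %.3f'%(th,e[0],-e[1]))
E
```

```text
40.95 [571.1 293.5 240.1] [3.141e+00 2.000e-03 3.116e+00] F [-0.4  1.1  5.9] w 13.3 ff 30.0
109.69355004636697
th0 1.3267023168638232 gripdepth 12.293322715425205
1.25 y -0.077 z 0.003
1.20 y -0.128 z 0.008
1.15 y -0.177 z 0.016
1.10 y -0.227 z 0.026
1.05 y -0.276 z 0.039
1.00 y -0.324 z 0.054
0.95 y -0.371 z 0.071
0.90 y -0.418 z 0.091
0.85 y -0.463 z 0.113
0.80 y -0.507 z 0.138
0.75 y -0.550 z 0.164
0.70 y -0.592 z 0.193
0.65 y -0.632 z 0.223
0.60 y -0.670 z 0.256
0.55 y -0.707 z 0.291
0.50 y -0.742 z 0.327
0.45 y -0.775 z 0.365
0.40 y -0.807 z 0.405
0.35 y -0.836 z 0.446
0.30 y -0.863 z 0.488
0.25 y -0.888 z 0.532
0.20 y -0.911 z 0.577
0.15 y -0.931 z 0.623
0.10 y -0.949 z 0.670
0.05 y -0.965 z 0.718
0.02 y -0.973 z 0.748
0.00 y -0.978 z 0.767
```

Call:
{"name": "send_rows", "arguments": {
  "rows": [
    {"x":0,"y":-0.077,"z":0.003,"ax":0,"ay":0,"az":0,"jaw":-1},
    {"x":0,"y":-0.128,"z":0.008,"ax":0,"ay":0,"az":0,"jaw":-1},
    {"x":0,"y":-0.177,"z":0.016,"ax":0,"ay":0,"az":0,"jaw":-1},
    {"x":0,"y":-0.227,"z":0.026,"ax":0,"ay":0,"az":0,"jaw":-1},
    {"x":0,"y":-0.276,"z":0.039,"ax":0,"ay":0,"az":0,"jaw":-1},
    {"x":0,"y":-0.324,"z":0.054,"ax":0,"ay":0,"az":0,"jaw":-1},
    {"x":0,"y":-0.371,"z":0.071,"ax":0,"ay":0,"az":0,"jaw":-1},
    {"x":0,"y":-0.418,"z":0.091,"ax":0,"ay":0,"az":0,"jaw":-1},
    {"x":0,"y":-0.463,"z":0.113,"ax":0,"ay":0,"az":0,"jaw":-1},
    {"x":0,"y":-0.507,"z":0.138,"ax":0,"ay":0,"az":0,"jaw":-1}
  ]
}}

```text
time: 42.2
tool_pos: [567.7, 191.3, 210.9]
tcp_rot: [-3.141, -0.001, 3.116]
contact_force: [-2.6, 3.0, 3.6]
grip_width: 12.9
finger_force: 30.0
```

Call:
{"name": "send_rows", "arguments": {
  "rows": [
    {"x":0,"y":-0.043,"z":0.026,"ax":0,"ay":0,"az":0,"jaw":-1},
    {"x":0,"y":-0.085,"z":0.055,"ax":0,"ay":0,"az":0,"jaw":-1},
    {"x":0,"y":-0.125,"z":0.085,"ax":0,"ay":0,"az":0,"jaw":-1},
    {"x":0,"y":-0.163,"z":0.118,"ax":0,"ay":0,"az":0,"jaw":-1},
    {"x":0,"y":-0.2,"z":0.153,"ax":0,"ay":0,"az":0,"jaw":-1},
    {"x":0,"y":-0.235,"z":0.189,"ax":0,"ay":0,"az":0,"jaw":-1},
    {"x":0,"y":-0.268,"z":0.227,"ax":0,"ay":0,"az":0,"jaw":-1},
    {"x":0,"y":-0.3,"z":0.267,"ax":0,"ay":0,"az":0,"jaw":-1},
    {"x":0,"y":-0.329,"z":0.308,"ax":0,"ay":0,"az":0,"jaw":-1},
    {"x":0,"y":-0.329,"z":0.308,"ax":0,"ay":0,"az":0,"jaw":-1}
  ]
}}

```text
time: 43.45
tool_pos: [565.8, 125.1, 148.5]
tcp_rot: [-3.14, -0.002, 3.116]
contact_force: [-3.3, -0.4, -5.3]
grip_width: 13.0
finger_force: 30.0
```

```bash
python3 - <<'E'
from h import *
st(); look('scene')
E
```

```text
43.45 [565.8 125.1 148.5] [-3.140e+00 -2.000e-03  3.116e+00] F [-3.3 -0.4 -5.3] w 13.0 ff 30.0
scene purple (array([462., 402.]), array([535.2, 563.7,  88.7,  54.8,   5.9]))
```

Call:
{"name": "send_rows", "arguments": {
  "rows": [
    {"x":0,"y":-0.027,"z":0.042,"ax":0,"ay":0,"az":0,"jaw":-1},
    {"x":0,"y":-0.052,"z":0.086,"ax":0,"ay":0,"az":0,"jaw":-1},
    {"x":0,"y":-0.075,"z":0.131,"ax":0,"ay":0,"az":0,"jaw":-1},
    {"x":0,"y":-0.095,"z":0.177,"ax":0,"ay":0,"az":0,"jaw":-1},
    {"x":0,"y":-0.113,"z":0.224,"ax":0,"ay":0,"az":0,"jaw":-1},
    {"x":0,"y":-0.121,"z":0.248,"ax":0,"ay":0,"az":0,"jaw":-1},
    {"x":0,"y":-0.129,"z":0.272,"ax":0,"ay":0,"az":0,"jaw":-1},
    {"x":0,"y":-0.136,"z":0.296,"ax":0,"ay":0,"az":0,"jaw":-1},
    {"x":0,"y":-0.142,"z":0.32,"ax":0,"ay":0,"az":0,"jaw":-1},
    {"x":0,"y":-0.142,"z":0.32,"ax":0,"ay":0,"az":0,"jaw":-1}
  ]
}}

```text
time: 44.75
tool_pos: [565.4, 98.0, 85.8]
tcp_rot: [3.141, -0.001, 3.116]
contact_force: [-4.8, 1.9, -2.2]
grip_width: 12.9
finger_force: 30.0
```

```bash
python3 - <<'E'
from h import *
st(); im,d=bot.capture('scene'); c=cam('scene')
vv,uu=np.mgrid[230:340,250:400]; uv=np.c_[uu.ravel(),vv.ravel()]; p=pts(c,d,uv); a=Y0
Q=np.c_[(p[:,:2]-O)@[np.cos(a),np.sin(a)],(p[:,:2]-O)@[-np.sin(a),np.cos(a)],p[:,2]]
for x0 in range(-90,100,30):
    m=(abs(Q[:,0]-x0)<15)&(Q[:,1]<-25)&(Q[:,1]>-78)&(Q[:,2]>30)&(Q[:,2]<90); print(x0,m.sum(),np.median(Q[m][:,2]).round(1) if m.sum() else '')
E
```

```text
44.75 [565.4  98.   85.8] [ 3.141e+00 -1.000e-03  3.116e+00] F [-4.8  1.9 -2.2] w 12.9 ff 30.0
-90 178 56.2
-60 258 55.7
-30 273 55.7
0 277 55.5
30 287 56.2
60 297 57.2
90 287 56.9
```

Call:
{"name": "send_rows", "arguments": {
  "rows": [
    {"x":0,"y":0,"z":0.005,"ax":0,"ay":0,"az":0,"jaw":-1},
    {"x":0,"y":0,"z":0.01,"ax":0,"ay":0,"az":0,"jaw":-1},
    {"x":0,"y":0,"z":0.015,"ax":0,"ay":0,"az":0,"jaw":-1},
    {"x":0,"y":0,"z":0.02,"ax":0,"ay":0,"az":0,"jaw":-1},
    {"x":0,"y":0,"z":0.02,"ax":0,"ay":0,"az":0,"jaw":-1},
    {"x":0,"y":0,"z":0.02,"ax":0,"ay":0,"az":0,"jaw":-1},
    {"x":0,"y":0,"z":0.02,"ax":0,"ay":0,"az":0,"jaw":-1},
    {"x":0,"y":0,"z":0.02,"ax":0,"ay":0,"az":0,"jaw":-1},
    {"x":0,"y":0,"z":0.02,"ax":0,"ay":0,"az":0,"jaw":-1},
    {"x":0,"y":0,"z":0.02,"ax":0,"ay":0,"az":0,"jaw":-1}
  ]
}}

```text
time: 46.05
tool_pos: [565.6, 98.0, 85.4]
tcp_rot: [-3.142, 0.002, 3.117]
contact_force: [-13.9, 1.6, 24.5]
grip_width: 12.6
finger_force: 30.0
```

Lid is shut: it takes 24 N with almost no further travel. Releasing and heading above the nut with the gripper body across the press, so that it clears the upright lever ball.

Call:
{"name": "send_rows", "arguments": {
  "rows": [
    {"x":0,"y":0,"z":0,"ax":0,"ay":0,"az":0,"jaw":-0.2},
    {"x":0,"y":0,"z":0,"ax":0,"ay":0,"az":0,"jaw":-0.1},
    {"x":0,"y":0,"z":0,"ax":0,"ay":0,"az":0,"jaw":-0.1},
    {"x":0,"y":0,"z":-0.05,"ax":0,"ay":0,"az":0,"jaw":-0.1},
    {"x":0,"y":0,"z":-0.15,"ax":0,"ay":0,"az":0,"jaw":-0.1},
    {"x":0,"y":0,"z":-0.3,"ax":0,"ay":0,"az":0,"jaw":-0.1},
    {"x":0,"y":0,"z":-0.45,"ax":0,"ay":0,"az":0,"jaw":-0.1},
    {"x":0,"y":0,"z":-0.62,"ax":0,"ay":0,"az":0,"jaw":-0.1},
    {"x":0,"y":0,"z":-0.62,"ax":0,"ay":0,"az":0,"jaw":-0.1},
    {"x":0,"y":0,"z":-0.62,"ax":0,"ay":0,"az":0,"jaw":-0.1}
  ]
}}

```text
time: 47.3
tool_pos: [565.4, 97.7, 205.5]
tcp_rot: [-3.142, -0.001, 3.116]
contact_force: [0.3, -0.6, 0.2]
grip_width: 41.7
finger_force: 0.0
```

```bash
python3 - <<'E'
from h import *
st(); n=P(-150,0); plan((n[0],n[1],205,1.57))
E
```

```text
47.3 [565.4  97.7 205.5] [-3.142e+00 -1.000e-03  3.116e+00] F [ 0.3 -0.6  0.2] w 41.7 ff 0.0
x -0.004 y -0.160 z 0.001 az 0.738
x -0.114 y -0.112 z 0.001 az 0.738
  ->  [565.273  33.851 205.      1.57 ] q6~0.06
```

Call:
{"name": "send_rows", "arguments": {
  "rows": [
    {"x":0,"y":-0.02,"z":0,"ax":0,"ay":0,"az":0.15,"jaw":0.5},
    {"x":0,"y":-0.06,"z":0,"ax":0,"ay":0,"az":0.3,"jaw":0.5},
    {"x":0,"y":-0.1,"z":0,"ax":0,"ay":0,"az":0.45,"jaw":0.5},
    {"x":0,"y":-0.14,"z":0,"ax":0,"ay":0,"az":0.6,"jaw":0.5},
    {"x":-0.004,"y":-0.16,"z":0,"ax":0,"ay":0,"az":0.738,"jaw":0.5},
    {"x":-0.004,"y":-0.16,"z":0,"ax":0,"ay":0,"az":0.738,"jaw":0.5},
    {"x":-0.004,"y":-0.16,"z":0,"ax":0,"ay":0,"az":0.738,"jaw":0.5},
    {"x":-0.004,"y":-0.16,"z":0,"ax":0,"ay":0,"az":0.738,"jaw":0.5},
    {"x":-0.004,"y":-0.16,"z":0,"ax":0,"ay":0,"az":0.738,"jaw":0.5},
    {"x":-0.004,"y":-0.16,"z":0,"ax":0,"ay":0,"az":0.738,"jaw":0.5}
  ]
}}

```text
time: 48.55
tool_pos: [565.7, 65.9, 205.9]
tcp_rot: [3.141, 0.0, 2.344]
contact_force: [-0.4, -0.5, -0.5]
grip_width: 68.7
finger_force: 0.0
```

Call:
{"name": "send_rows", "arguments": {
  "rows": [
    {"x":-0.02,"y":-0.02,"z":0,"ax":0,"ay":0,"az":0.15,"jaw":0.5},
    {"x":-0.05,"y":-0.05,"z":0,"ax":0,"ay":0,"az":0.3,"jaw":0.5},
    {"x":-0.08,"y":-0.08,"z":0,"ax":0,"ay":0,"az":0.45,"jaw":0.5},
    {"x":-0.1,"y":-0.1,"z":0,"ax":0,"ay":0,"az":0.6,"jaw":0.5},
    {"x":-0.114,"y":-0.112,"z":0,"ax":0,"ay":0,"az":0.738,"jaw":0.5},
    {"x":-0.114,"y":-0.112,"z":0,"ax":0,"ay":0,"az":0.738,"jaw":0.5},
    {"x":-0.114,"y":-0.112,"z":0,"ax":0,"ay":0,"az":0.738,"jaw":0.5},
    {"x":-0.114,"y":-0.112,"z":0,"ax":0,"ay":0,"az":0.738,"jaw":0.5},
    {"x":-0.114,"y":-0.112,"z":0,"ax":0,"ay":0,"az":0.738,"jaw":0.5},
    {"x":-0.114,"y":-0.112,"z":0,"ax":0,"ay":0,"az":0.738,"jaw":0.5}
  ]
}}

```text
time: 49.8
tool_pos: [565.6, 33.9, 205.9]
tcp_rot: [3.142, -0.0, 1.571]
contact_force: [0.3, -1.0, 0.2]
grip_width: 68.7
finger_force: 0.0
```

```bash
cat >> h.py <<'E'
def nut(n):
    c=cam(n); im,d=bot.capture(n); H,S,V=cv2.split(cv2.cvtColor(im,cv2.COLOR_RGB2HSV)); y=(H>18)&(H<34)&(S>150)&(V>90)
    v,u=np.nonzero(y); p=onz(c,np.c_[u,v],113)[:,:2]; o=P(-150,0)[:2]; k=np.hypot(*(p-o).T)<40
    t=p[k].mean(0); e=t-o; print('ptr px',np.c_[u,v][k].mean(0).round(),k.sum(),'r',np.hypot(*e).round(1),'joint',(2.6-((np.arctan2(e[1],e[0])-Y0+np.pi)%(2*np.pi)-np.pi)).round(3))
    return im,d,c
E
python3 - <<'E'
from h import *
st(); im,d,c=nut('wrist'); np.savez('w10.npz',im=im,d=d); save(im,'w10')
H,S,V=cv2.split(cv2.cvtColor(im,cv2.COLOR_RGB2HSV))
w=(S<60)&(V>150); v,u=np.nonzero(w); p=onz(c,np.c_[u,v],87)[:,:2]; k=np.hypot(*(p-P(-150,0)[:2]).T)<40
print('collar bbox centre',(p[k].min(0)+p[k].max(0))/2,np.ptp(p[k],axis=0),P(-150,0))
E
```

```text
49.8 [565.6  33.9 205.9] [ 3.142 -0.     1.571] F [ 0.3 -1.   0.2] w 68.7 ff 0.0
ptr px [255. 217.] 249 r 20.1 joint 1.01
collar bbox centre [579.45513304  35.47213305] [ 8.19823702 53.77350908] [565.27345775  33.85140125   0.        ]
```

View pics/w10.png

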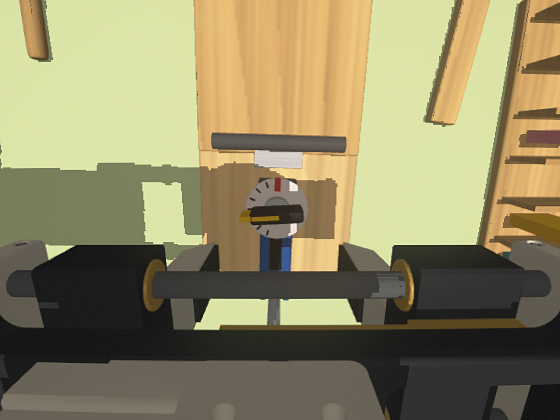

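The bar lies across the press, with the yellow pointer end at (243,215) and the red mark at (278,184), so the joint is about 1.01. A side grip now would bring the gripper body into the upright ball, so I first push the pointer end round about 0.8 rad with closed fingertips. Then I can grip it.

```bash
python3 - <<'E'
from h import *
a=P(-178,34); plan((a[0],a[1],205,Y0),(a[0],a[1],98,Y0)); b=P(-154.4,34); plan((b[0],b[1],98,Y0),start=(a[0],a[1],98,Y0))
E
```

```text
x -0.136 y -0.175 z 0.005 az 0.025
  ->  [530.552   6.751 205.      1.545] q6~0.04
x 0.000 y 0.000 z 0.535 az -0.000
  ->  [530.552   6.751  98.      1.545] q6~0.04
x 0.118 y 0.000 z 0.000 az -0.000
  ->  [531.17   30.343  98.      1.545] q6~0.08
```

Call:
{"name": "send_rows", "arguments": {
  "rows": [
    {"x":-0.05,"y":-0.07,"z":0,"ax":0,"ay":0,"az":0.025,"jaw":-1},
    {"x":-0.136,"y":-0.175,"z":0,"ax":0,"ay":0,"az":0.025,"jaw":-1},
    {"x":-0.136,"y":-0.175,"z":0,"ax":0,"ay":0,"az":0.025,"jaw":-1},
    {"x":-0.136,"y":-0.175,"z":0,"ax":0,"ay":0,"az":0.025,"jaw":-1},
    {"x":-0.136,"y":-0.175,"z":0.1,"ax":0,"ay":0,"az":0.025,"jaw":-1},
    {"x":-0.136,"y":-0.175,"z":0.22,"ax":0,"ay":0,"az":0.025,"jaw":-1},
    {"x":-0.136,"y":-0.175,"z":0.34,"ax":0,"ay":0,"az":0.025,"jaw":-1},
    {"x":-0.136,"y":-0.175,"z":0.46,"ax":0,"ay":0,"az":0.025,"jaw":-1},
    {"x":-0.136,"y":-0.175,"z":0.54,"ax":0,"ay":0,"az":0.025,"jaw":-1},
    {"x":-0.136,"y":-0.175,"z":0.54,"ax":0,"ay":0,"az":0.025,"jaw":-1}
  ]
}}

```text
time: 51.1
tool_pos: [530.4, 7.2, 96.7]
tcp_rot: [-3.139, -0.0, 1.545]
contact_force: [0.0, -0.1, -0.2]
grip_width: 0.5
finger_force: 0.0
```

Call:
{"name": "send_rows", "arguments": {
  "rows": [
    {"x":0.02,"y":0,"z":0,"ax":0,"ay":0,"az":0,"jaw":-1},
    {"x":0.035,"y":0,"z":0,"ax":0,"ay":0,"az":0,"jaw":-1},
    {"x":0.05,"y":0,"z":0,"ax":0,"ay":0,"az":0,"jaw":-1},
    {"x":0.06,"y":0,"z":0,"ax":0,"ay":0,"az":0,"jaw":-1},
    {"x":0.07,"y":0,"z":0,"ax":0,"ay":0,"az":0,"jaw":-1},
    {"x":0.08,"y":0,"z":0,"ax":0,"ay":0,"az":0,"jaw":-1},
    {"x":0.09,"y":0,"z":0,"ax":0,"ay":0,"az":0,"jaw":-1},
    {"x":0.1,"y":0,"z":0,"ax":0,"ay":0,"az":0,"jaw":-1},
    {"x":0.11,"y":0,"z":0,"ax":0,"ay":0,"az":0,"jaw":-1},
    {"x":0.115,"y":0,"z":0,"ax":0,"ay":0,"az":0,"jaw":-1}
  ]
}}

```text
time: 52.35
tool_pos: [530.7, 29.3, 98.0]
tcp_rot: [-3.141, 0.001, 1.544]
contact_force: [-1.9, -3.9, 2.0]
grip_width: 0.8
finger_force: 2.4
```

```bash
python3 - <<'E'
from h import *
st(); nut('scene'); nut('wrist'); t=bot.get_obs()['tool_pos']; plan((t[0],t[1]-6,t[2]+107,Y0))
E
```

```text
52.35 [530.7  29.3  98. ] [-3.141e+00  1.000e-03  1.544e+00] F [-1.9 -3.9  2. ] w 0.8 ff 2.4
ptr px [286. 227.] 13 r 12.2 joint 0.964
ptr px [311. 273.] 1032 r 17.8 joint 0.64
x -0.030 y 0.001 z -0.535 az -0.000
  ->  [530.876  23.455 204.941   1.545] q6~0.07
```

Call:
{"name": "send_rows", "arguments": {
  "rows": [
    {"x":-0.03,"y":0,"z":0,"ax":0,"ay":0,"az":0,"jaw":-1},
    {"x":-0.03,"y":0,"z":-0.08,"ax":0,"ay":0,"az":0,"jaw":-1},
    {"x":-0.03,"y":0,"z":-0.2,"ax":0,"ay":0,"az":0,"jaw":-1},
    {"x":-0.03,"y":0,"z":-0.35,"ax":0,"ay":0,"az":0,"jaw":-0.1},
    {"x":-0.03,"y":0,"z":-0.5,"ax":0,"ay":0,"az":0,"jaw":-0.1},
    {"x":0.02,"y":0.17,"z":-0.54,"ax":0,"ay":0,"az":0,"jaw":-0.1},
    {"x":0.02,"y":0.17,"z":-0.54,"ax":0,"ay":0,"az":0,"jaw":-0.1},
    {"x":0.02,"y":0.17,"z":-0.54,"ax":0,"ay":0,"az":0,"jaw":-0.1},
    {"x":0.02,"y":0.17,"z":-0.54,"ax":0,"ay":0,"az":0,"jaw":-0.1},
    {"x":0.02,"y":0.17,"z":-0.54,"ax":0,"ay":0,"az":0,"jaw":-0.1}
  ]
}}

```text
time: 53.7
tool_pos: [564.8, 32.6, 205.7]
tcp_rot: [-3.141, -0.0, 1.544]
contact_force: [-0.3, -0.2, -0.5]
grip_width: 41.6
finger_force: 0.0
```

```bash
python3 - <<'E'
from h import *
st(); im,d,c=nut('wrist'); n=P(-150,0)
H,S,V=cv2.split(cv2.cvtColor(im,cv2.COLOR_RGB2HSV)); m=(V<60); m[:170]=0; m[240:]=0; m[:,230:320]&=True; m[:,:230]=0; m[:,320:]=0
save(im[130:280,180:380].repeat(3,0).repeat(3,1),'w11')
v,u=np.nonzero(m); p=pts(c,d,np.c_[u,v]); k=(p[:,2]>110)&(p[:,2]<122)&(np.hypot(*(p[:,:2]-n[:2]).T)<35); q=p[k]
print('bar top',k.sum(),q.mean(0).round(1),n, cv2.minAreaRect(q[:,:2].astype(np.float32)))
E
```

```text
53.7 [564.8  32.6 205.7] [-3.141 -0.     1.544] F [-0.3 -0.2 -0.5] w 41.6 ff 0.0
ptr px [261. 203.] 254 r 19.7 joint 1.687
bar top 569 [566.4  33.9 113.6] [565.27345775  33.85140125   0.        ] ((563.974365234375, 34.67749786376953), (13.169434547424316, 46.1895637512207), 50.779075622558594)
```

View pics/w11.png

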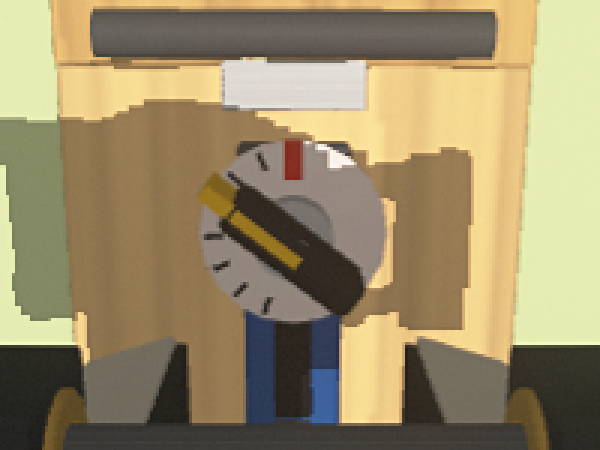

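The pointer is now at (215,190) in the crop, short of the red mark at (293,160), so the joint is 1.69. The bar's centre is within 1.5 mm of the model. Side grip next, then turn 0.91 rad clockwise.

Call:
{"name": "send_rows", "arguments": {
  "rows": [
    {"x":0.009,"y":-0.002,"z":0,"ax":0,"ay":0,"az":-0.17,"jaw":-0.1},
    {"x":0.009,"y":-0.002,"z":0,"ax":0,"ay":0,"az":-0.34,"jaw":-0.1},
    {"x":0.009,"y":-0.002,"z":0,"ax":0,"ay":0,"az":-0.5,"jaw":-0.1},
    {"x":0.009,"y":-0.002,"z":0,"ax":0,"ay":0,"az":-0.67,"jaw":-0.1},
    {"x":0.009,"y":-0.002,"z":0,"ax":0,"ay":0,"az":-0.835,"jaw":-0.1},
    {"x":0.009,"y":-0.002,"z":0.12,"ax":0,"ay":0,"az":-0.835,"jaw":-0.1},
    {"x":0.009,"y":-0.002,"z":0.26,"ax":0,"ay":0,"az":-0.835,"jaw":-0.1},
    {"x":0.009,"y":-0.002,"z":0.4,"ax":0,"ay":0,"az":-0.835,"jaw":-0.1},
    {"x":0.009,"y":-0.002,"z":0.54,"ax":0,"ay":0,"az":-0.835,"jaw":-0.1},
    {"x":0.009,"y":-0.002,"z":0.54,"ax":0,"ay":0,"az":-0.835,"jaw":-0.1}
  ]
}}

```text
time: 55.0
tool_pos: [563.4, 34.6, 96.1]
tcp_rot: [-3.139, -0.004, 2.419]
contact_force: [1.1, -0.5, 0.5]
grip_width: 41.3
finger_force: 0.0
```

Call:
{"name": "send_rows", "arguments": {
  "rows": [
    {"x":0,"y":0,"z":0,"ax":0,"ay":0,"az":0,"jaw":-1},
    {"x":0,"y":0,"z":0,"ax":0,"ay":0,"az":0,"jaw":-1},
    {"x":0,"y":0,"z":0,"ax":0,"ay":0,"az":0,"jaw":-1},
    {"x":0,"y":0,"z":0,"ax":0,"ay":0,"az":0,"jaw":-1},
    {"x":0,"y":0,"z":0,"ax":0,"ay":0,"az":0.1,"jaw":-1},
    {"x":0,"y":0,"z":0,"ax":0,"ay":0,"az":0.2,"jaw":-1},
    {"x":0,"y":0,"z":0,"ax":0,"ay":0,"az":0.3,"jaw":-1},
    {"x":0,"y":0,"z":0,"ax":0,"ay":0,"az":0.4,"jaw":-1},
    {"x":0,"y":0,"z":0,"ax":0,"ay":0,"az":0.5,"jaw":-1},
    {"x":0,"y":0,"z":0,"ax":0,"ay":0,"az":0.6,"jaw":-1}
  ]
}}

```text
time: 56.25
tool_pos: [564.2, 33.5, 98.5]
tcp_rot: [-3.14, 0.001, 1.787]
contact_force: [-3.8, -4.8, 3.3]
grip_width: 12.6
finger_force: 29.9
```

```bash
python3 - <<'E'
from h import *
st(); print((bot.get_obs()['tcp_rot'][2]-1.54)/np.radians(60))
E
```

```text
56.25 [564.2  33.5  98.5] [-3.140e+00  1.000e-03  1.787e+00] F [-3.8 -4.8  3.3] w 12.6 ff 29.9
0.23618153509954837
```

Finish the turn, release and rise to check.

Call:
{"name": "send_rows", "arguments": {
  "rows": [
    {"x":0,"y":0,"z":0,"ax":0,"ay":0,"az":0.1,"jaw":-1},
    {"x":0,"y":0,"z":0,"ax":0,"ay":0,"az":0.18,"jaw":-1},
    {"x":0,"y":0,"z":0,"ax":0,"ay":0,"az":0.235,"jaw":-1},
    {"x":0,"y":0,"z":0,"ax":0,"ay":0,"az":0.235,"jaw":-1},
    {"x":0,"y":0,"z":0,"ax":0,"ay":0,"az":0.235,"jaw":-0.1},
    {"x":0,"y":0,"z":0,"ax":0,"ay":0,"az":0.235,"jaw":-0.1},
    {"x":0,"y":0,"z":0,"ax":0,"ay":0,"az":0.235,"jaw":-0.1},
    {"x":0,"y":0,"z":-0.15,"ax":0,"ay":0,"az":0.235,"jaw":-0.1},
    {"x":0,"y":0,"z":-0.35,"ax":0,"ay":0,"az":0.235,"jaw":-0.1},
    {"x":0,"y":0,"z":-0.56,"ax":0,"ay":0,"az":0.235,"jaw":-0.1}
  ]
}}

```text
time: 57.5
tool_pos: [564.7, 34.7, 210.9]
tcp_rot: [-3.141, -0.0, 1.545]
contact_force: [-0.0, 1.3, 0.4]
grip_width: 41.2
finger_force: 0.0
```

```bash
python3 - <<'E'
from h import *
st(); im,d,c=nut('wrist'); im,d,c=nut('scene')
H,S,V=cv2.split(cv2.cvtColor(im,cv2.COLOR_RGB2HSV)); m=((H<6)|(H>174))&(S>170)&(V>80)
for z in (165,173):
    for q in quads(c,m,z,40): print('red',z,q)
p=pts(c,d,np.argwhere(m)[:,::-1]); a=Y0; px=(p[:,:2]-O)@[np.cos(a),np.sin(a)]; k=p[:,2]>130; print('ball surf',np.median(p[k],0).round(1),'Px',np.median(px[k]).round(1))
for th in (1.3,1.4,1.45,1.5): print(th,(-205-20*th-105*np.cos(th)).round(1),(65+2.4*th+105*np.sin(th)).round(1))
E
```

```text
57.5 [564.7  34.7 210.9] [-3.141 -0.     1.545] F [-0.   1.3  0.4] w 41.2 ff 0.0
ptr px [277. 198.] 213 r 17.4 joint 2.511
ptr px [287. 233.] 9 r 13.7 joint 2.449
ball surf [nan nan nan] Px nan
1.3 -259.1 169.3
1.4 -250.8 171.8
1.45 -246.7 172.7
1.5 -242.4 173.3
  return _methods._mean(a, axis=axis, dtype=dtype,
  ret = um.true_divide(
  ret = ret.dtype.type(ret / rcount)
```

Pointer is at the red mark (about 2.6 by the grip yaw, 2.5 by the pixels, both inside the band). Next, the lever: above the ball, down, grip.

Call:
{"name": "send_rows", "arguments": {
  "rows": [
    {"x":-0.03,"y":0,"z":-0.07,"ax":0,"ay":0,"az":0,"jaw":0.4},
    {"x":-0.12,"y":0,"z":-0.1,"ax":0,"ay":0,"az":0,"jaw":0.4},
    {"x":-0.25,"y":0,"z":-0.1,"ax":0,"ay":0,"az":0,"jaw":0.4},
    {"x":-0.38,"y":0,"z":-0.1,"ax":0,"ay":0,"az":0,"jaw":0.4},
    {"x":-0.488,"y":0,"z":-0.1,"ax":0,"ay":0,"az":0,"jaw":0.4},
    {"x":-0.488,"y":0,"z":-0.1,"ax":0,"ay":0,"az":0,"jaw":0.4},
    {"x":-0.488,"y":0,"z":-0.1,"ax":0,"ay":0,"az":0,"jaw":0.4},
    {"x":-0.488,"y":0,"z":-0.1,"ax":0,"ay":0,"az":0,"jaw":0.4},
    {"x":-0.488,"y":0,"z":-0.1,"ax":0,"ay":0,"az":0,"jaw":0.4},
    {"x":-0.488,"y":0,"z":-0.1,"ax":0,"ay":0,"az":0,"jaw":0.4}
  ]
}}

```text
time: 58.85
tool_pos: [562.4, -62.6, 230.0]
tcp_rot: [3.141, -0.0, 1.545]
contact_force: [0.2, -0.9, -0.2]
grip_width: 64.0
finger_force: 0.0
```

```bash
python3 - <<'E'
from h import *
st(); c=cam('wrist'); im,d=bot.capture('wrist'); H,S,V=cv2.split(cv2.cvtColor(im,cv2.COLOR_RGB2HSV)); m=((H<6)|(H>174))&(S>170)&(V>80)
for q in quads(c,m,173,40): print('red',q)
t=bot.get_obs()['tool_pos'];plan((562.3,-62.6,156,Y0))
ims,ds=bot.capture('scene'); c=cam('scene'); vv,uu=np.mgrid[230:340,250:400]; uv=np.c_[uu.ravel(),vv.ravel()]; p=pts(c,ds,uv); a=Y0
Q=np.c_[(p[:,:2]-O)@[np.cos(a),np.sin(a)],(p[:,:2]-O)@[-np.sin(a),np.cos(a)],p[:,2]]
for x0 in range(-90,100,30):
    k=(abs(Q[:,0]-x0)<15)&(abs(Q[:,1])>25)&(abs(Q[:,1])<78)&(Q[:,2]>30)&(Q[:,2]<75); print(x0,k.sum(),np.median(Q[k][:,2]).round(1))
E
```

```text
58.85 [562.4 -62.6 230. ] [ 3.141 -0.     1.545] F [ 0.2 -0.9 -0.2] w 64.0 ff 0.0
red (array([276., 234.]), array([560.8, -65.5,  27.6,  25.8,  73.5]))
x 0.001 y -0.000 z 0.370 az 0.000
  ->  [562.3   -62.6   156.      1.545] q6~-0.08
-90 302 56.2
-60 500 55.6
-30 517 55.6
0 534 55.7
30 543 55.9
60 564 57.1
90 546 57.0
```

Call:
{"name": "send_rows", "arguments": {
  "rows": [
    {"x":-0.003,"y":-0.003,"z":0.1,"ax":0,"ay":0,"az":0,"jaw":0.4},
    {"x":-0.003,"y":-0.003,"z":0.2,"ax":0,"ay":0,"az":0,"jaw":0.4},
    {"x":-0.003,"y":-0.003,"z":0.3,"ax":0,"ay":0,"az":0,"jaw":0.4},
    {"x":-0.003,"y":-0.003,"z":0.37,"ax":0,"ay":0,"az":0,"jaw":0.4},
    {"x":-0.003,"y":-0.003,"z":0.37,"ax":0,"ay":0,"az":0,"jaw":0.4},
    {"x":-0.003,"y":-0.003,"z":0.37,"ax":0,"ay":0,"az":0,"jaw":-1},
    {"x":-0.003,"y":-0.003,"z":0.37,"ax":0,"ay":0,"az":0,"jaw":-1},
    {"x":-0.003,"y":-0.003,"z":0.37,"ax":0,"ay":0,"az":0,"jaw":-1},
    {"x":-0.003,"y":-0.003,"z":0.37,"ax":0,"ay":0,"az":0,"jaw":-1},
    {"x":-0.003,"y":-0.003,"z":0.37,"ax":0,"ay":0,"az":0,"jaw":-1}
  ]
}}

```text
time: 60.2
tool_pos: [561.4, -63.7, 156.1]
tcp_rot: [-3.141, 0.0, 1.544]
contact_force: [-2.0, -0.8, 1.5]
grip_width: 26.5
finger_force: 30.0
```

Call:
{"name": "send_rows", "arguments": {
  "rows": [
    {"x":-0.03,"y":0,"z":0.007,"ax":0,"ay":0,"az":0,"jaw":-1},
    {"x":-0.062,"y":0,"z":0.017,"ax":0,"ay":0,"az":0,"jaw":-1},
    {"x":-0.121,"y":0,"z":0.046,"ax":0,"ay":0,"az":0,"jaw":-1},
    {"x":-0.175,"y":0,"z":0.085,"ax":0,"ay":0,"az":0,"jaw":-1},
    {"x":-0.223,"y":0,"z":0.134,"ax":0,"ay":0,"az":0,"jaw":-1},
    {"x":-0.263,"y":0,"z":0.192,"ax":0,"ay":0,"az":0,"jaw":-1},
    {"x":-0.294,"y":0,"z":0.258,"ax":0,"ay":0,"az":0,"jaw":-1},
    {"x":-0.315,"y":0,"z":0.33,"ax":0,"ay":0,"az":0,"jaw":-1},
    {"x":-0.325,"y":0,"z":0.406,"ax":0,"ay":0,"az":0,"jaw":-1},
    {"x":-0.325,"y":0,"z":0.406,"ax":0,"ay":0,"az":0,"jaw":-1}
  ]
}}

```text
time: 61.45
tool_pos: [559.6, -129.3, 73.2]
tcp_rot: [-3.14, 0.0, 1.544]
contact_force: [-2.6, -3.1, -1.8]
grip_width: 26.4
finger_force: 30.0
```

Call:
{"name": "send_rows", "arguments": {
  "rows": [
    {"x":0,"y":0,"z":0.025,"ax":0,"ay":0,"az":0,"jaw":-1},
    {"x":0,"y":0,"z":0.053,"ax":0,"ay":0,"az":0,"jaw":-1},
    {"x":0.002,"y":0,"z":0.075,"ax":0,"ay":0,"az":0,"jaw":-1},
    {"x":0.003,"y":0,"z":0.095,"ax":0,"ay":0,"az":0,"jaw":-1},
    {"x":0.005,"y":0,"z":0.115,"ax":0,"ay":0,"az":0,"jaw":-1},
    {"x":0.008,"y":0,"z":0.133,"ax":0,"ay":0,"az":0,"jaw":-1},
    {"x":0.008,"y":0,"z":0.145,"ax":0,"ay":0,"az":0,"jaw":-1},
    {"x":0.008,"y":0,"z":0.15,"ax":0,"ay":0,"az":0,"jaw":-1},
    {"x":0.008,"y":0,"z":0.15,"ax":0,"ay":0,"az":0,"jaw":-1},
    {"x":0.008,"y":0,"z":0.15,"ax":0,"ay":0,"az":0,"jaw":-1}
  ]
}}

```text
time: 62.7
tool_pos: [560.3, -127.1, 45.3]
tcp_rot: [3.141, 0.0, 1.545]
contact_force: [-3.6, -2.7, 6.1]
grip_width: 26.4
finger_force: 30.0
```

Call:
{"name": "send_rows", "arguments": {
  "rows": [
    {"x":0,"y":0,"z":0.01,"ax":0,"ay":0,"az":0,"jaw":-1},
    {"x":0,"y":0,"z":0.02,"ax":0,"ay":0,"az":0,"jaw":-1},
    {"x":0,"y":0,"z":0.03,"ax":0,"ay":0,"az":0,"jaw":-1},
    {"x":0,"y":0,"z":0.03,"ax":0,"ay":0,"az":0,"jaw":-1},
    {"x":0,"y":0,"z":0.03,"ax":0,"ay":0,"az":0,"jaw":-1},
    {"x":0,"y":0,"z":0.03,"ax":0,"ay":0,"az":0,"jaw":-1},
    {"x":0,"y":0,"z":0.03,"ax":0,"ay":0,"az":0,"jaw":-1},
    {"x":0,"y":0,"z":0.03,"ax":0,"ay":0,"az":0,"jaw":-1},
    {"x":0,"y":0,"z":0.03,"ax":0,"ay":0,"az":0,"jaw":-1},
    {"x":0,"y":0,"z":0.03,"ax":0,"ay":0,"az":0,"jaw":-1}
  ]
}}

```text
time: 63.95
tool_pos: [561.2, -127.2, 41.2]
tcp_rot: [3.138, 0.001, 1.545]
contact_force: [-5.8, -1.1, 17.9]
grip_width: 26.1
finger_force: 30.0
```

Call:
{"name": "send_rows", "arguments": {
  "rows": [
    {"x":0,"y":0,"z":0.02,"ax":0,"ay":0,"az":0,"jaw":0.3},
    {"x":0,"y":0,"z":0.02,"ax":0,"ay":0,"az":0,"jaw":0.3},
    {"x":0,"y":0,"z":0.02,"ax":0,"ay":0,"az":0,"jaw":0.3},
    {"x":0,"y":0,"z":0.02,"ax":0,"ay":0,"az":0,"jaw":0.3},
    {"x":0,"y":0,"z":-0.08,"ax":0,"ay":0,"az":0,"jaw":0.3},
    {"x":0,"y":0,"z":-0.2,"ax":0,"ay":0,"az":0,"jaw":0.3},
    {"x":0,"y":0,"z":-0.35,"ax":0,"ay":0,"az":0,"jaw":0.3},
    {"x":0,"y":0,"z":-0.5,"ax":0,"ay":0,"az":0,"jaw":0.3},
    {"x":0,"y":0,"z":-0.68,"ax":0,"ay":0,"az":0,"jaw":0.3},
    {"x":0,"y":0,"z":-0.68,"ax":0,"ay":0,"az":0,"jaw":0.3}
  ]
}}

```text
time: 65.2
tool_pos: [561.7, -127.5, 177.7]
tcp_rot: [3.136, 0.002, 1.544]
contact_force: [0.2, 0.4, 0.0]
grip_width: 59.8
finger_force: 0.0
```

```bash
python3 - <<'E'
from h import *
st(); c=cam('wrist'); im,d=bot.capture('wrist'); H,S,V=cv2.split(cv2.cvtColor(im,cv2.COLOR_RGB2HSV)); m=((H<6)|(H>174))&(S>170)&(V>80)
for q in quads(c,m,65,40): print('red',q)
v,u=np.nonzero(m); k=v<260; p=pts(c,d,np.c_[u,v][k]); print('ball top z',np.percentile(p[:,2],[50,90,98]).round(1))
nut('scene')
# lever rod height profile (lever level?) at P y~0
vv,uu=np.mgrid[60:240,255:300]; uv=np.c_[uu.ravel(),vv.ravel()]; p=pts(c,d,uv); Q=np.c_[(p[:,:2]-O)@[np.cos(Y0),np.sin(Y0)],(p[:,:2]-O)@[-np.sin(Y0),np.cos(Y0)],p[:,2]]
for x0 in range(-300,-90,10):
    k=(abs(Q[:,0]-x0)<5)&(abs(Q[:,1])<4)&(Q[:,2]>40); print(x0,k.sum(),np.median(Q[k][:,2]).round(1) if k.sum() else '',end=' | ')
save(im,'w12')
E
```

```text
65.2 [ 561.7 -127.5  177.7] [3.136e+00 2.000e-03 1.544e+00] F [0.2 0.4 0. ] w 59.8 ff 0.0
red (array([275., 210.]), array([ 559. , -126.5,   25.6,   24.4,  178.4]))
ball top z [73.6 76.3 77.3]
ptr px [288. 234.] 31 r 15.8 joint 2.479
-300 106 72.3 | -290 91 68.3 | -280 99 68.0 | -270 97 68.2 | -260 100 68.1 | -250 107 68.3 | -240 134 68.5 | -230 116 68.2 | -220 130 70.9 | -210 130 76.2 | -200 113 73.1 | -190 135 69.9 | -180 52 70.0 | -170 0  | -160 0  | -150 0  | -140 0  | -130 0  | -120 0  | -110 0  | -100 0  |
```

View pics/w12.png

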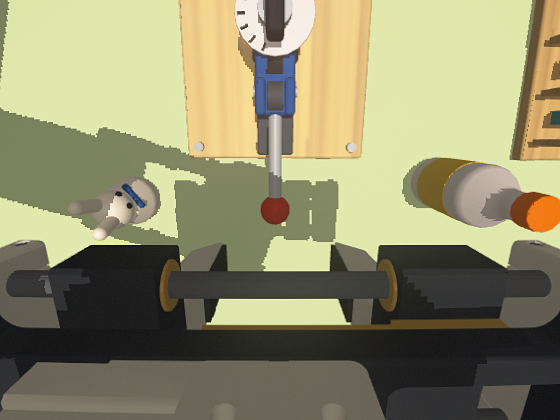

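The lever reads level (rod height constant at 68 mm), with the ball back in its closed place at (275,210). The nut bar points straight at the lid, and the gripper is clear of everything. Handing in.

```bash
python3 -c "
from plant import bot
print(bot.close_job())"
```

```text
the job is handed in; nothing more can be done
None
```

Job handed in at about 65 s, no verdict returned: purple and pink plaques flat in bay0 and bay1, lid shut, nut at the red mark (about 2.5–2.6 rad), lever closed; the strap's grip force on the lip could not be measured.

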